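Stow the microscope accessories

TASK

Put the four microscope accessories away, each in the grey holder made for its shape and size: the long objective, nose up, in the small round cup, the wide condenser lens in the large round cup, the filter cube in the square cup, and the filter slider plate down between the upright card guides, each resting fully down on the holder's floor. Set them down gently, never letting one drop, and leave the two small glass vials standing where they are.

Things in the scene. Friction and masses are not known exactly. Their poses are not given: they have to be found in the camera images.
- objective: Long microscope objective, bright steel, standing loose on the table with its narrow nose up: a barrel of 30 mm diameter up to 46 mm high, then a step and taper to the lens, 64 mm tall in all, 110 to 200 g; grip the barrel. Origin: centre of its underside, z up.
- condenser: Condenser lens, a wide short black cylinder with two thin aluminium bands and a round glass in its top, 46 mm diameter, 44 mm tall, standing loose on the table, 135 to 235 g. Origin: centre of its underside, z up.
- cube: Filter cube, a black block 40 x 40 mm and 44 mm tall with round windows, standing loose on the table, 90 to 160 g. Origin: centre of its underside, z up. x and y are square to its sides.
- slider: Filter slider, an upright aluminium plate with two glass windows, 70 mm wide (x), 6 thick (y), 62 tall (z), 65 to 120 g. At the start it stands loosely on its long edge in the slot, 20 mm deep, of a fixed low black block (90 x 42, 26 mm high; slot floor at 6 mm): lift it straight up over 20 mm to free it. Grip across its thickness, mid-width, upper half. Origin: centre of its lower edge.
- small_ring: Fixed grey round cup for the long objective: 38 mm inner and 48 mm outer diameter, rim 16 mm high, floor 4 mm above the table. Origin: centre of its underside, z up.
- large_ring: Fixed grey round cup for the condenser lens: 55 mm inner and 65 mm outer diameter, rim 16 mm high, floor 4 mm above the table. Origin: centre of its underside, z up.
- square_nest: Fixed grey square cup for the filter cube: 49 x 49 mm inside, 59 x 59 mm outside, rim 16 mm high, floor 4 mm above the table. Origin: centre of its underside, z up. x and y are square to its walls; the cube may go in any of four ways round.
- guides: Fixed card guides for the slider: grey base 94 (x) x 50 (y) mm, its floor 6 mm above the table, with an upright aluminium channel at each end (end stops 78 mm apart, 40 mm high; slot along x, 10 mm wide, flared to about 20 mm from 29 to 40 mm high). The middle 50 mm is open. Origin: centre of its underside, z up. The slider stands along x, either way round.
- vial_a: Small amber glass vial with a blue screw cap, 24 mm diameter, 38 mm tall, standing loose among the things; to be left alone. Origin: centre of its underside, z up.
- vial_b: A second vial like vial_a, likewise to be left alone. Origin: centre of its underside, z up.
Mind the look-alikes: they are no part of the job. There is more than one size of the slider; the job needs the middle-sized. Leave any green look-alike of the cube alone.

How it is judged:
At the end, for the whole second after the job is handed in: Each accessory rests upright (within 0.2 rad) and still in its own holder, centred within 10 mm and on the holder's floor within 4 mm, and the slider stands along the guides' slot within 0.2 rad (horizontal distance between objective and small_ring below 0.01 m and z of objective in the frame of small_ring between 0 and 0.008 m and angle between each of objective, condenser, cube, slider's own z axis and vertical below 0.2 rad and linear speed of each of objective, condenser, cube, slider below 0.02 m/s and horizontal distance between condenser and large_ring below 0.01 m and z of condenser in the frame of large_ring between 0 and 0.008 m and horizontal distance between cube and square_nest below 0.01 m and z of cube in the frame of square_nest between 0 and 0.008 m and horizontal distance between slider and guides below 0.01 m and z of slider in the frame of guides between 0.002 and 0.01 m and angle between the x axis of slider and the x axis of guides, either way round below 0.2 rad); the robot touches nothing.
It fails at once if a glass vial is knocked over or pushed more than 20 mm ((distance of vial_a from where it was at the start of the episode above 0.02 m or angle between vial_a's own z axis and vertical above 0.5 rad) or (distance of vial_b from where it was at the start of the episode above 0.02 m or angle between vial_b's own z axis and vertical above 0.5 rad)).
It fails at once if an accessory is dropped (falls freely from more than about 30 mm) ((linear speed of objective above 0.8 m/s and contact force between the fingers and objective below 0.05 N) or (linear speed of condenser above 0.8 m/s and contact force between the fingers and condenser below 0.05 N) or (linear speed of cube above 0.8 m/s and contact force between the fingers and cube below 0.05 N) or (linear speed of slider above 0.8 m/s and contact force between the fingers and slider below 0.05 N)).
It also fails if it takes over 128 s, if anything falls off the work surface, if the arm or the gripper's body presses on something with over 40 N, if the wrist force passes 120 N, or if a joint passes its speed limit or range.

ROBOT

A 6-joint arm with a two-finger parallel gripper is mounted at the origin on the work surface. World frame = base frame: x ahead of the robot, y to its left, z up, the work surface at z = 0. Lengths are in m, angles in rad, forces in N, time in s.
With the tool pointing down it reaches from about 0.35 to 0.975 m from the base axis. Payload 4.9 kg.
Tool frame: the origin (TCP) lies between the finger pads; the fingertips stand 14 mm ahead of it and the grasp point (between the pads) lies 5 mm behind it (manip.tcp_to_tips is the distance from the TCP to the fingertips, in m); z points along the fingers, y is the line along which they close (so a half turn about z gives the same grasp; the last joint's range is limited). The gripper opens to 85 mm and grips with 20 to 120 N. Pads are 22 mm wide; open, the fingers measure 114 mm over their backs; the gripper's body (76 mm by 85 mm) begins 54 mm behind the grasp point. The pads swing forward as they close: fully open they stand 13 mm farther back than shut.
Start: joints at [-1.446, 0.053, 1.613, -0, 1.476, -0.119], TCP at [0.151, -0.606, 0.21] pointing down, gripper open.
Joint ranges: [-3.01, 3.01], [-1.01, 2.22], [0.06, 2.58], [-1.02, 4.17], [0.09, 2.62], [-3.14, 3.14]. Speed limits (rad/s): [2.57, 2.57, 3.14, 3.14, 3.14, 3.14].

INTERFACE

Orientations are given as a unit quaternion [w, x, y, z].
In Python, from plant import manip gives the robot as it stands.
- The arm moves only by the tool servo_tool, never from a script. Its argument "moves" is a list that holds one entry, the list of rows, each a list of 7 numbers: the shift along the tool's x, y, z in mm, then the turn, a rotation vector about the tool's x, y, z in degrees, then the finger opening in mm, from 0 to 85.4. In form: [[[x, y, z, ax, ay, az, fingers], ...]]. A call has 1 to 12 rows; each row shifts and turns the commanded pose from where the row before left it, along the tool's axes as they then stand; what a row does not reach is not made up. A row lasts 1/8 s, in which the tool goes at most 62.5 mm and 10.7 degrees, less where a joint would pass 70% of its speed; a pose out of reach is approached as far as the arm can. A call with a gripper value outside its range is refused whole. The fingers move at their own pace and stop on an object; the grip force is fixed at half the most. Time passes only in rows, so rows that do not move let the fingers close. It gives the time, the measured TCP pose, the force, the opening and the grip force at its end, in the units of the state.
- manip.state(): the state, without advancing time (a new reading comes with each control period).
- manip.grab_frame(name): name is "side" or "top"; returns a dict with "image" (480x640x3 uint8, blue, green, red), "mtx" (3x3 intrinsics, pixels), "eye" and "rotation" of the camera in the world. Camera axes: x right, y down, z forward; pixel columns grow to the right and rows downward; lengths in m; the calibration is good to about 2 mm. A picture is of the moment at which its call begins. There is no depth.
- manip.job_done(): hands the job in; it is judged then, once.
The state is a dict: "time": time; "joint_pos": joint angles; "joint_vel": joint speeds; "joint_efforts": joint torques, N m; "tool_pos": TCP position; "tool_rot": TCP orientation; "contact_force": force on the tool from outside, world axes, zero at the start; "ft_torque": the same for the moment, N m; "gripper_width": opening from 0.0 (shut) to 1.0 (fully open); "grasp_force": force on a finger pad.
Only numpy, scipy, OpenCV 4.12 (cv2) and the standard library are available. Lean on these libraries where they do the work, as an engineer would, in place of code of your own. Each camera call takes 0.05 s, during which the arm holds its last target. There are 200 camera calls.

## Working session

There is one attempt and no reset: what is moved stays moved. The work goes in short steps, Python scripts to look and compute and a tool call to move; the robot and the scene stay as the last step left them, time stands still between calls to the robot, and variables do not carry over. Pictures are saved under pics/ and viewed, at most 14 in all, crops included, and the job is handed in when it is done.

Besides the shell and the picture viewer there is one more tool, called in YAML: its name, and indented under it one key for each argument. servo_tool: Moves the arm, as the interface text tells. Its arguments: {"type":"object","properties":{"moves":{"type":"array"}},"required":["moves"]}

```bash
ls; mkdir -p pics
cat > h.py <<'E'
import numpy as np, cv2, pickle
from plant import manip
def grab(n,f):
    d=manip.grab_frame(n); cv2.imwrite(f,d["image"]); pickle.dump(d,open(f[:-4]+'.pkl','wb')); return d
def ray(d,u,v,z):
    r=np.array(d["rotation"])@np.linalg.solve(np.array(d["mtx"]),[u,v,1.]); e=np.array(d["eye"])
    return e+r*(z-e[2])/r[2]
def proj(d,p):
    c=np.array(d["mtx"])@(np.array(d["rotation"]).T@(np.array(p)-np.array(d["eye"]))); return c[:2]/c[2]
E
python3 - <<'E'
from h import *
for n in("top","side"):
    d=grab(n,f"pics/{n}0.png"); print(n,np.array(d["mtx"]).round(1).tolist(),np.array(d["eye"]).round(3),np.array(d["rotation"]).round(3).tolist())
s=manip.state(); print(s)
E
```

```text
pics
top [[566.9, 0.0, 319.8], [0.0, 566.9, 238.7], [0.0, 0.0, 1.0]] [ 0.333 -0.066  1.007] [-0.07, 0.706, -0.702, 0.057]
side [[442.2, 0.0, 314.9], [0.0, 442.2, 243.1], [0.0, 0.0, 1.0]] [0.288 0.513 0.514] [0.086, -0.19, 0.879, -0.43]
{'time': 0.1, 'joint_pos': array([-1.44599394e+00,  5.33001801e-02,  1.61413947e+00, -1.82583739e-05,
        1.47598042e+00, -1.19014472e-01]), 'joint_vel': array([-3.74125172e-04,  4.39902034e-05, -2.87281386e-03, -4.31570598e-04,
        2.57112770e-03,  2.48228845e-03]), 'joint_efforts': array([-1.62944525e-04, -3.94905281e+01, -3.71361530e+01, -1.89660545e-04,
        3.96609306e-03, -1.39408920e-05]), 'tool_pos': array([ 0.15079262, -0.60592921,  0.20919048]), 'tool_rot': array([-9.13673750e-04,  9.92577845e-01,  1.21607509e-01, -1.17315675e-05]), 'contact_force': array([ 1.21738664,  0.28329614, -0.51277879]), 'ft_torque': array([-0.01326822, -0.00725868,  0.01393375]), 'grasp_force': 0.0, 'gripper_width': 0.9982793852436674}
```

```bash
cat > h.py <<'E'
import numpy as np, cv2, pickle
from scipy.spatial.transform import Rotation as Rn
from plant import manip
def grab(n,f):
    d=manip.grab_frame(n); cv2.imwrite(f,d["image"]); pickle.dump(d,open(f[:-4]+'.pkl','wb')); return d
def load(f): return pickle.load(open(f,'rb'))
def R(q): return Rn.from_quat(np.roll(q,-1)).as_matrix()
def ray(d,u,v,z):
    r=R(d["rotation"])@np.linalg.solve(np.array(d["mtx"]),[u,v,1.]); e=np.array(d["eye"])
    return e+r*(z-e[2])/r[2]
def proj(d,p):
    c=np.array(d["mtx"])@(R(d["rotation"]).T@(np.array(p)-np.array(d["eye"]))); return c[:2]/c[2]
E
python3 -c "
from h import *
for n in('top','side'):
    d=load(f'pics/{n}0.pkl'); print(R(d['rotation']).round(2), ray(d,320,240,0))"
```

```text
[[ 0.01 -0.98  0.18]
 [-1.   -0.    0.02]
 [-0.02 -0.18 -0.98]] [ 0.51390743 -0.04817792  0.        ]
[[-0.91 -0.26  0.32]
 [-0.41  0.56 -0.72]
 [ 0.01 -0.79 -0.62]] [ 0.54543019 -0.10222338  0.        ]
```

View pics/top0.png

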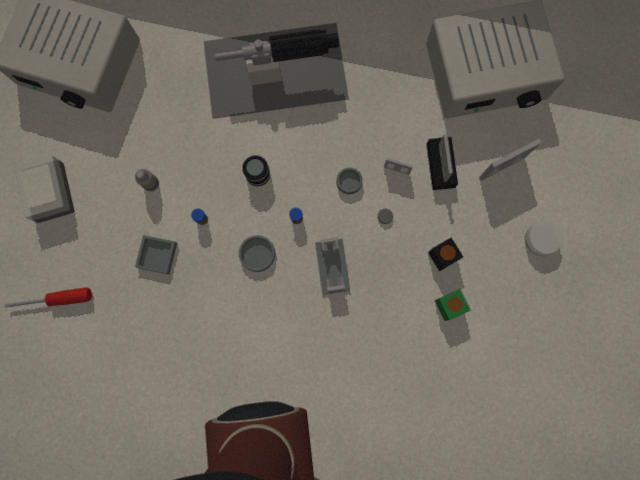

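View pics/side0.png

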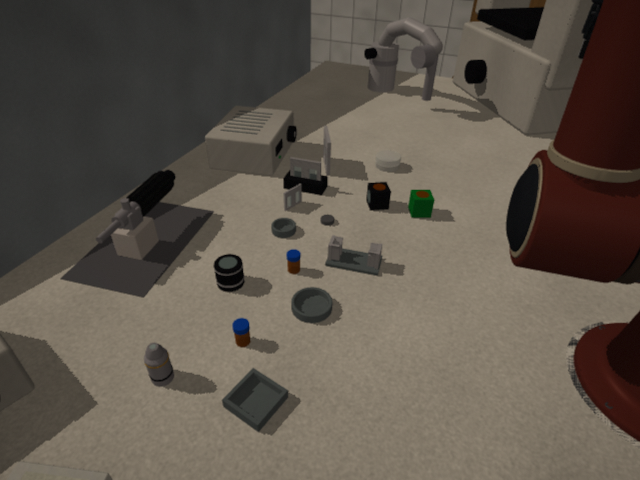

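Top view: candidates for the slider are the plate in the black block (442,163), the small plate (398,167) and the large plate (510,158). For the cube they are the black one (445,254) and the green one (453,305). For the objective they are the tall steel one (147,180) and the small disc (385,216). The condenser is at (256,170) and the white disc at (543,238). Holders: small ring (349,181), large ring (257,254), nest (156,255), guides (332,266). Vials: (198,216) and (296,215). I choose the plate in the block, the black cube, the tall objective and the banded condenser.

Run:
```python
from h import *
im=cv2.imread('pics/top0.png')
a=im[130:330,370:560]; b=im[140:300,120:370]
cv2.imwrite('pics/c1.png',cv2.convertScaleAbs(cv2.resize(a,None,fx=3,fy=3,interpolation=cv2.INTER_CUBIC)[:600],alpha=1.6))
cv2.imwrite('pics/c2.png',cv2.convertScaleAbs(cv2.resize(b,None,fx=3.2,fy=3.2,interpolation=cv2.INTER_CUBIC),alpha=1.6))
d=load('pics/top0.pkl')
for n,u,v,z in [('objective top',143,174,.064),('cond top',256,164,.044),('sring',349,180,.016),('lring',257,250,.016),('nest',157,253,.016),('guides',332,266,.006),('slider top',446,155,.068),('cube',446,252,.044),('va',198,215,.038),('vb',296,214,.038)]:
    print(n,ray(d,u,v,z).round(3))
```

```text
objective top [0.618 0.259 0.064]
cond top [0.642 0.065 0.044]
sring [ 0.622 -0.1    0.016]
lring [0.493 0.063 0.016]
nest [0.486 0.241 0.016]
guides [ 0.466 -0.07   0.006]
slider top [ 0.651 -0.266  0.068]
cube [ 0.486 -0.265  0.044]
va [0.551 0.166 0.038]
vb [ 0.553 -0.006  0.038]
```

View pics/c1.png

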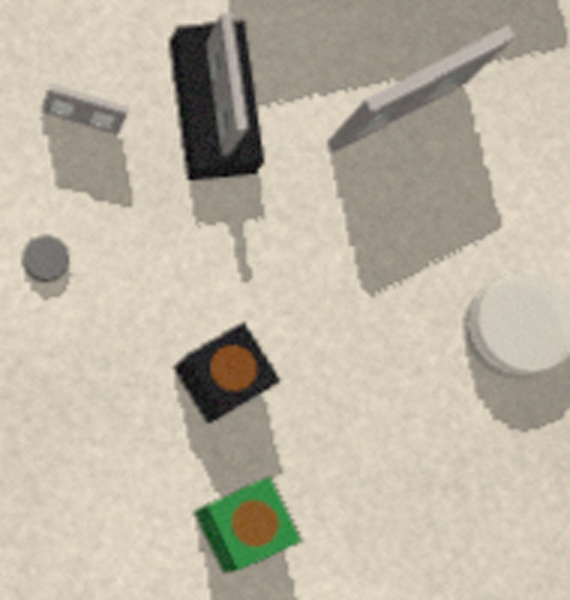

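View pics/c2.png

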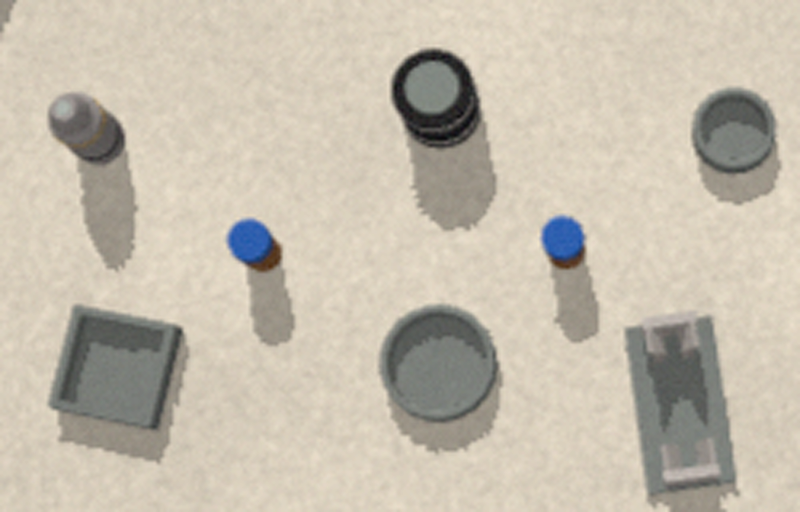

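The crops confirm it: the plate in the black block is the middle of three sizes, the cube is black with an orange window (233,368), and the tapered steel objective has its lens at (73,108). Next I measure precisely with masks.

```bash
cat > m.py <<'E'
from h import *
d=load('pics/top0.pkl'); im=d['image'].astype(int); b,g,r=im[...,0],im[...,1],im[...,2]
def comp(mask,x0,y0,x1,y1):
    m=np.zeros(mask.shape,np.uint8); m[y0:y1,x0:x1]=mask[y0:y1,x0:x1]*255
    cs,_=cv2.findContours(m,cv2.RETR_EXTERNAL,cv2.CHAIN_APPROX_NONE); return max(cs,key=cv2.contourArea)
grey=(b-r>=-2); blue=(b>r+40); org=(r>b+45)
def show(n,c,z):
    h=cv2.convexHull(c); (cx,cy),(w,hh),a=cv2.minAreaRect(h); q=cv2.boxPoints(((cx,cy),(w,hh),a))
    P=np.array([ray(d,*p,z) for p in q]); e1,e2=P[1]-P[0],P[2]-P[1]
    M=cv2.moments(h); mc=ray(d,M['m10']/M['m00'],M['m01']/M['m00'],z)
    print(n,'px',round(cx,1),round(cy,1),'rect',P.mean(0).round(4)[:2],'cen',mc.round(4)[:2],'sides',[round(1e3*np.linalg.norm(e)) for e in(e1,e2)],'ang',[round(np.degrees(np.arctan2(e[1],e[0])),1) for e in(e1,e2)])
show('sring',comp(grey,330,160,368,200),.009)
show('lring',comp(grey,235,230,280,275),.009)
show('nest',comp(grey,130,232,182,278),.009)
show('guide',comp(grey,310,234,355,296),.006)
show('cond glass',comp(grey&(g>60),240,150,272,182),.044)
show('va',comp(blue,185,200,215,235),.038); show('vb',comp(blue,280,200,312,235),.038)
show('cubewin',comp(org,430,240,465,268),.044)
show('cubeblack',comp((r+g+b<110)|org,425,235,468,272),.036)
show('blk',comp((r+g+b<150),425,130,462,192),.026)
E
python3 m.py
```

```text
sring px 349.0 180.5 rect [ 0.6228 -0.1004] cen [ 0.6225 -0.1006] sides [44, 47] ang [np.float64(-89.9), np.float64(179.7)]
lring px 257.0 253.5 rect [0.4875 0.064 ] cen [0.4877 0.0642] sides [61, 63] ang [np.float64(-89.8), np.float64(-178.8)]
nest px 155.9 254.6 rect [0.4847 0.2453] cen [0.4845 0.2452] sides [60, 62] ang [np.float64(-10.4), np.float64(-103.8)]
guide px 332.3 266.7 rect [ 0.4651 -0.0705] cen [ 0.4648 -0.0705] sides [48, 92] ang [np.float64(-81.5), np.float64(-172.0)]
cond glass px 254.0 166.5 rect [0.6379 0.0689] cen [0.6376 0.0682] sides [28, 28] ang [np.float64(-89.9), np.float64(-178.5)]
va px 197.3 214.8 rect [0.5513 0.1673] cen [0.551  0.1668] sides [21, 23] ang [np.float64(-42.9), np.float64(-134.2)]
vb px 295.5 214.0 rect [ 0.5532 -0.0056] cen [ 0.5532 -0.0055] sides [19, 22] ang [np.float64(-89.8), np.float64(-179.2)]
cubewin px 447.0 252.0 rect [ 0.486  -0.2667] cen [ 0.4857 -0.2672] sides [24, 24] ang [np.float64(-89.8), np.float64(178.0)]
cubeblack px 444.8 254.0 rect [ 0.4838 -0.2645] cen [ 0.4836 -0.2645] sides [48, 39] ang [np.float64(-58.9), np.float64(-151.0)]
blk px 441.8 163.3 rect [ 0.6506 -0.2663] cen [ 0.6502 -0.2665] sides [46, 95] ang [np.float64(-82.2), np.float64(-174.9)]
```

```bash
cat > m2.py <<'E'
import m; from m import *
print('tips',manip.tcp_to_tips)
d=load('pics/side0.pkl'); im=d['image'].astype(int); b,g,r=im[...,0],im[...,1],im[...,2]
m.d=d; grey=(b-r>=-2); blue=(b>r+40); org=(r>b+45)
print('SIDE')
show('lring',comp(grey,285,283,338,327),.009); show('sring',comp(grey,265,215,302,240),.009)
show('nest',comp(grey,215,365,295,435),.009)
show('glass',comp(grey&(g>60),216,252,243,272),.044)
show('va',comp(blue,230,315,255,333),.034); show('vb',comp(blue,285,248,305,262),.034)
show('cubewin',comp(org,370,180,390,192),.044); show('guide',comp(grey,320,235,390,275),.006)
t=load('pics/top0.pkl')
for n,u,v,z in[('lens',142.8,173.8,.064),('sl end far',446,135,.068),('sl end near',451,171,.068)]: p=ray(t,u,v,z);print(n,p.round(4),'in side',proj(d,p).round(1))
s=d['image']; 
A=cv2.resize(s[135:200,270:350],None,fx=7,fy=7,interpolation=cv2.INTER_CUBIC); B=cv2.resize(t['image'][125:195,420:470],None,fx=7,fy=7,interpolation=cv2.INTER_CUBIC)
C=np.zeros((490,800,3),np.uint8); a2=A[:, :440]; C[:455,:440]=a2; C[:490,445:795]=B; cv2.imwrite('pics/c3.png',cv2.convertScaleAbs(C,alpha=1.6))
E
python3 m2.py | sed -n '/tips/,$p'
```

```text
tips 0.014
SIDE
lring px 311.5 304.5 rect [0.4871 0.0653] cen [0.4863 0.0668] sides [64, 72] ang [np.float64(-155.2), np.float64(112.4)]
sring px 283.0 227.5 rect [ 0.6221 -0.0982] cen [ 0.6213 -0.0979] sides [44, 56] ang [np.float64(-155.0), np.float64(116.2)]
nest px 255.2 397.9 rect [0.4845 0.2449] cen [0.4829 0.2477] sides [70, 69] ang [np.float64(-96.0), np.float64(162.2)]
glass px 227.5 262.0 rect [0.6367 0.0677] cen [0.6362 0.0683] sides [28, 25] ang [np.float64(-155.1), np.float64(122.1)]
va px 240.5 325.0 rect [0.5518 0.1672] cen [0.5512 0.1679] sides [22, 26] ang [np.float64(-155.3), np.float64(120.9)]
vb px 293.0 255.0 rect [ 0.5534 -0.004 ] cen [ 0.5532 -0.0038] sides [21, 27] ang [np.float64(-155.1), np.float64(115.7)]
cubewin px 378.5 186.5 rect [ 0.4861 -0.2669] cen [ 0.4852 -0.2674] sides [23, 20] ang [np.float64(-154.8), np.float64(107.1)]
guide px 353.0 260.3 rect [ 0.4662 -0.0662] cen [ 0.4648 -0.0621] sides [53, 95] ang [np.float64(-74.5), np.float64(-173.2)]
lens [0.618  0.2593 0.064 ] in side [155.5 342.5]
sl end far [ 0.6877 -0.2668  0.068 ] in side [290.9 156.7]
sl end near [ 0.6228 -0.2732  0.068 ] in side [319.4 161.4]
```

View pics/c3.png

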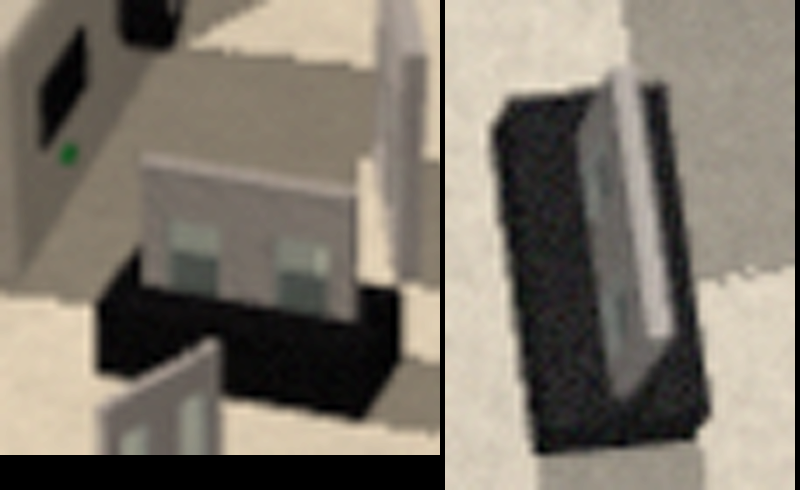

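```bash
cat >> h.py <<'E'
def go(x,y,z,head):
    "shift along the tool's present axes (mm), then turn about tool z (deg); heading of tool x, mod 180"
    s=manip.state(); M=R(s['tool_rot']); dl=1e3*M.T@(np.array([x,y,z])-s['tool_pos'])
    h=np.degrees(np.arctan2(M[1,0],M[0,0])); t=(h-head+90)%180-90
    print('t',round(s['time'],2),'pos',s['tool_pos'].round(4),'head',round(h,1),'shift',dl.round(1),'dist',round(np.linalg.norm(dl)),'turn z',round(t,1),'other turns',round(np.linalg.norm(dl[:0])),
      'tilt',(1e3*M[:2,2]).round(1),'w',round(85.4*s['gripper_width'],1),'gf',round(s['grasp_force'],1),'F',s['contact_force'].round(1),'j6',s['joint_pos'][5].round(2))
E
python3 -c "
from h import *
go(.654,-.2695,.15,6)"
```

```text
t 0.1 pos [ 0.1508 -0.6059  0.2092] head 14.0 shift [ 569.5 -204.9   59.7] dist 608 turn z 8.0 other turns 0 tilt [-0.2  1.8] w 85.3 gf 0.0 F [ 1.2  0.3 -0.5] j6 -0.12
```

servo_tool:
  moves:
    - [[50, -18, 4, 0, 0, 0, 40], [52, -19, 5, 0, 0, 0, 40], [52, -19, 5, 0, 0, 0, 40], [52, -19, 5, 0, 0, 0, 40], [52, -19, 5, 0, 0, 0, 40], [52, -19, 5, 0, 0, 0, 40], [52, -19, 5, 0, 0, 0, 40], [52, -19, 5, 0, 0, 0, 40], [52, -19, 7, 0, 0, 0, 40], [52, -19, 7, 0, 0, 0, 40], [51, -16, 7, 0, 0, 0, 40], [0, 0, 0, 0, 0, 8, 40]]

```text
time: 1.6
tool_pos: [0.6553, -0.267, 0.148]
tool_rot: [-0.001, 0.999, 0.052, -0.001]
contact_force: [-0.3, 0.4, 0.9]
gripper_width: 0.466
grasp_force: 0.0
```

```bash
python3 -c "
from h import *
go(.654,-.2695,.046,6)"
```

```text
t 1.6 pos [ 0.6553 -0.267   0.148 ] head 6.0 shift [ -1.3   2.5 102. ] dist 102 turn z 0.0 other turns 0 tilt [-2.1  1.9] w 39.8 gf 0.0 F [-0.3  0.4  0.9] j6 0.97
```

servo_tool:
  moves:
    - [[-1, 2, 30, 0, 0, 0, 40], [0, 0, 30, 0, 0, 0, 40], [0, 0, 30, 0, 0, 0, 40], [0, 0, 12, 0, 0, 0, 40], [0, 0, 0, 0, 0, 0, 40], [0, 0, 0, 0, 0, 0, 0], [0, 0, 0, 0, 0, 0, 0], [0, 0, 0, 0, 0, 0, 0], [0, 0, 0, 0, 0, 0, 0], [0, 0, 0, 0, 0, 0, 0], [0, 0, 0, 0, 0, 0, 0]]

```text
time: 2.98
tool_pos: [0.6527, -0.2723, 0.0483]
tool_rot: [-0.0, 0.999, 0.052, -0.0]
contact_force: [0.2, 0.8, -0.2]
gripper_width: 0.002
grasp_force: 0.0
```

```bash
python3 -c "
from h import *
go(.654,-.2695,.046,6)
d=grab('top','pics/t1.png'); e=grab('side','pics/s1.png')
a=cv2.resize(d['image'][100:230,380:520],None,fx=2.8,fy=2.8); b=cv2.resize(e['image'][60:220,230:380],None,fx=2.65,fy=2.65)
C=np.zeros((424,800,3),np.uint8); C[:a.shape[0],:a.shape[1]]=a; C[:b.shape[0],400:400+b.shape[1]]=b
cv2.imwrite('pics/v1.png',cv2.convertScaleAbs(C,alpha=1.6))"
```

```text
t 2.98 pos [ 0.6527 -0.2723  0.0483] head 6.0 shift [ 1.6 -2.7  2.3] dist 4 turn z -0.0 other turns 0 tilt [-0.1  0. ] w 0.2 gf 0.0 F [ 0.2  0.8 -0.2] j6 0.97
```

View pics/v1.png

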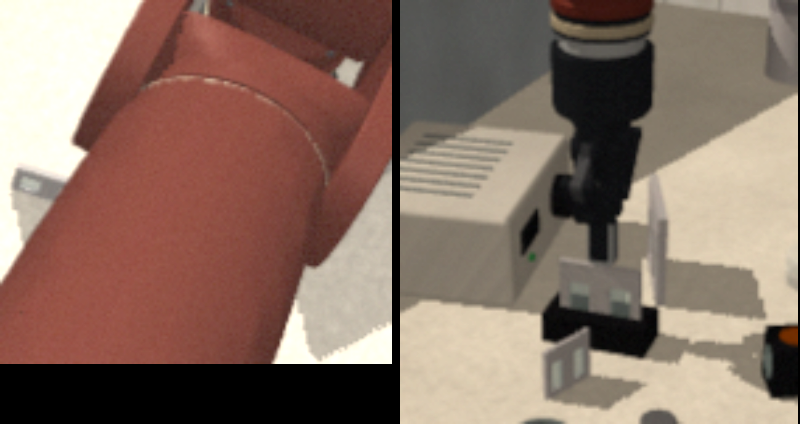

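The picture shows the slider unmoved (top edge from (560,258) to (640,268)) and the shut fingers ending behind or above its top edge near (600,262). I check where the tips should appear.

```bash
python3 -c "
from h import *
e=load('pics/s1.pkl')
for z in(.034,.048,.068,.09):
  for y in (-.2723,-.29,-.31):
    p=proj(e,[.6527,y,z]); print(z,y,p.round(1),'crop',((p-[230,60])*2.65+[400,0]).round())"
```

```text
0.034 -0.2723 [306.6 172.7] crop [603. 299.]
0.034 -0.29 [309.9 169.2] crop [612. 289.]
0.034 -0.31 [313.6 165.4] crop [621. 279.]
0.048 -0.2723 [306.6 167.1] crop [603. 284.]
0.048 -0.29 [309.9 163.6] crop [612. 275.]
0.048 -0.31 [313.6 159.8] crop [622. 264.]
0.068 -0.2723 [306.6 158.8] crop [603. 262.]
0.068 -0.29 [310.  155.4] crop [612. 253.]
0.068 -0.31 [313.7 151.7] crop [622. 243.]
0.09 -0.2723 [306.6 149.5] crop [603. 237.]
0.09 -0.29 [310.  146.1] crop [612. 228.]
0.09 -0.31 [313.8 142.5] crop [622. 219.]
```

```bash
python3 -c "
from h import *
e=load('pics/s1.pkl')
cv2.imwrite('pics/v2.png',cv2.convertScaleAbs(cv2.resize(e['image'][130:190,275:345],None,fx=8,fy=8,interpolation=cv2.INTER_CUBIC),alpha=2.2))
s=manip.state();print(s['joint_pos'],s['time'])"
```

```text
[-5.00303202e-01  3.75188540e-01  1.52163259e+00  1.30185414e-07
  1.24489299e+00  9.66303965e-01] 3.075
```

View pics/v2.png

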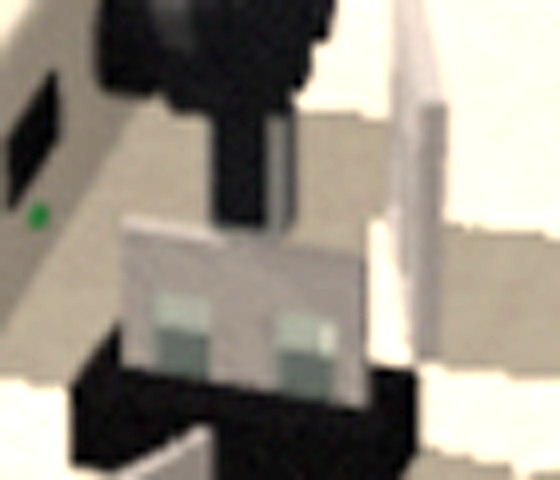

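servo_tool:
  moves:
    - [[0, 0, -30, 0, 0, 0, 0], [0, 0, -30, 0, 0, 0, 0], [0, 0, 0, 0, 0, 0, 0], [0, 0, 0, 0, 0, 0, 0]]

```text
time: 3.58
tool_pos: [0.6523, -0.272, 0.1073]
tool_rot: [-0.0, 0.999, 0.052, -0.001]
contact_force: [-0.1, -0.2, -0.4]
gripper_width: 0.003
grasp_force: 0.0
```

```bash
python3 -c "
from h import *
e=grab('side','pics/s2.png'); s=manip.state(); print(s['tool_pos'])
for dz in (-.014,0.,.059): print(dz,((proj(e,s['tool_pos']+[0,0,dz])-[265,80])*6).round())
cv2.imwrite('pics/v3.png',cv2.convertScaleAbs(cv2.resize(e['image'][80:180,265:355],None,fx=6,fy=6,interpolation=cv2.INTER_CUBIC),alpha=2.2))"
```

```text
[ 0.65182137 -0.27181117  0.10640494]
-0.014 [251. 412.]
0.0 [251. 375.]
0.059 [251. 213.]
```

View pics/v3.png

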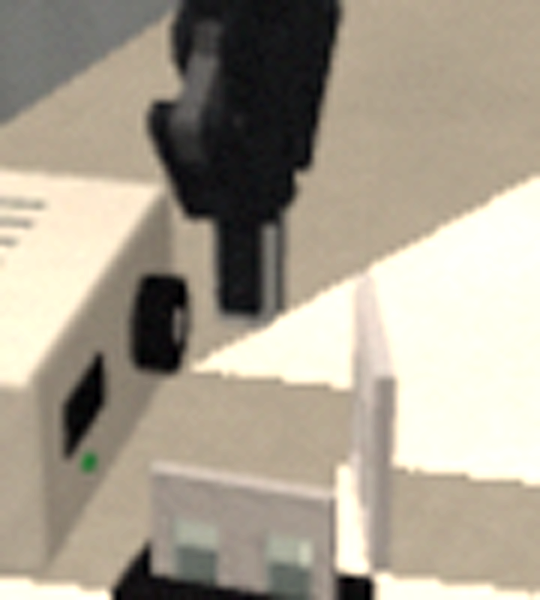

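The fingertips show at (250,315) but were predicted at (251,412), so they sit about 38 mm higher than the reported pose implies. I check this with a gentle touch on the bare table.

servo_tool:
  moves:
    - [[-45, -13, 0, 0, 0, 0, 0], [-45, -13, 0, 0, 0, 0, 0], [0, 0, 30, 0, 0, 0, 0], [0, 0, 30, 0, 0, 0, 0], [0, 0, 10, 0, 0, 0, 0], [0, 0, 5, 0, 0, 0, 0], [0, 0, 3, 0, 0, 0, 0], [0, 0, 3, 0, 0, 0, 0], [0, 0, 3, 0, 0, 0, 0], [0, 0, 3, 0, 0, 0, 0]]

```text
time: 4.88
tool_pos: [0.5608, -0.2559, 0.0215]
tool_rot: [0.0, 0.999, 0.052, 0.0]
contact_force: [0.0, -0.6, 0.3]
gripper_width: -0.001
grasp_force: 0.0
```

```bash
python3 -c "
from h import *
e=grab('side','pics/s3.png'); s=manip.state(); print(s['tool_pos'],s['contact_force'],proj(e,s['tool_pos']-[0,0,.014]))
for z in (0,.02,.04): print(proj(e,[*s['tool_pos'][:2],z]))
u,v=proj(e,[*s['tool_pos'][:2],.02]).astype(int);print(u,v)
cv2.imwrite('pics/v4.png',cv2.convertScaleAbs(cv2.resize(e['image'][v-50:v+40,u-50:u+50],None,fx=6,fy=6,interpolation=cv2.INTER_CUBIC),alpha=2.2))"
```

```text
[ 0.56039285 -0.25570298  0.02088794] [-1.00423771 -0.42537833  0.19130052] [342.16777551 196.26005226]
[342.01081506 198.9744483 ]
[342.47046482 191.02549352]
[342.94225732 182.86654827]
342 191
```

View pics/v4.png

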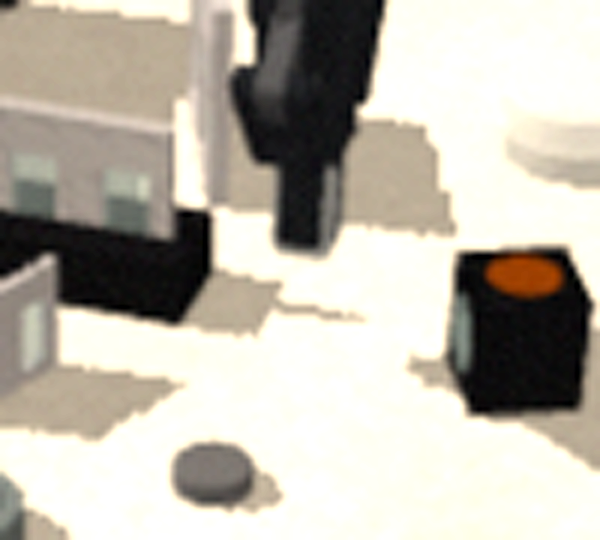

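The tip at (305,248) is about 34 mm above where it's reported, with its shadow detached from it. I continue down gently to contact.

servo_tool:
  moves:
    - [[0, 0, 10, 0, 0, 0, 0], [0, 0, 10, 0, 0, 0, 0], [0, 0, 10, 0, 0, 0, 0], [0, 0, 2, 0, 0, 0, 0], [0, 0, 0, 0, 0, 0, 0]]

```text
time: 5.55
tool_pos: [0.5605, -0.2557, -0.011]
tool_rot: [-0.0, 0.999, 0.052, -0.0]
contact_force: [0.7, 0.4, -0.6]
gripper_width: -0.001
grasp_force: 0.0
```

servo_tool:
  moves:
    - [[0, 0, 2, 0, 0, 0, 0], [0, 0, 0, 0, 0, 0, 0]]

```text
time: 5.8
tool_pos: [0.5607, -0.2559, -0.0125]
tool_rot: [0.0, 0.999, 0.052, 0.0]
contact_force: [-0.1, -0.6, -0.1]
gripper_width: -0.0
grasp_force: 0.0
```

servo_tool:
  moves:
    - [[0, 0, 2, 0, 0, 0, 0], [0, 0, 0, 0, 0, 0, 0]]

```text
time: 6.05
tool_pos: [0.5604, -0.2557, -0.0148]
tool_rot: [-0.0, 0.999, 0.052, -0.0]
contact_force: [-0.2, 0.4, -0.3]
gripper_width: -0.0
grasp_force: 0.0
```

servo_tool:
  moves:
    - [[0, 0, 2, 0, 0, 0, 0], [0, 0, 0, 0, 0, 0, 0]]

```text
time: 6.3
tool_pos: [0.5604, -0.2557, -0.017]
tool_rot: [-0.0, 0.999, 0.052, -0.0]
contact_force: [-0.3, 0.3, 0.0]
gripper_width: -0.001
grasp_force: 0.0
```

servo_tool:
  moves:
    - [[0, 0, 2, 0, 0, 0, 0], [0, 0, 0, 0, 0, 0, 0]]

```text
time: 6.55
tool_pos: [0.5604, -0.2557, -0.019]
tool_rot: [-0.0, 0.999, 0.052, -0.0]
contact_force: [0.5, 0.3, 0.7]
gripper_width: -0.0
grasp_force: 0.0
```

servo_tool:
  moves:
    - [[0, 0, 2, 0, 0, 0, 0], [0, 0, 0, 0, 0, 0, 0]]

```text
time: 6.8
tool_pos: [0.5605, -0.2558, -0.0208]
tool_rot: [-0.0, 0.999, 0.052, -0.0]
contact_force: [0.1, 0.5, 0.1]
gripper_width: 0.001
grasp_force: 0.0
```

servo_tool:
  moves:
    - [[0, 0, 1, 0, 0, 0, 0], [0, 0, 0, 0, 0, 0, 0]]

```text
time: 7.05
tool_pos: [0.5606, -0.2559, -0.0209]
tool_rot: [-0.0, 0.999, 0.052, -0.0]
contact_force: [-2.5, 1.4, 5.3]
gripper_width: -0.0
grasp_force: 2.4
```

```bash
python3 -c "
from h import *
e=grab('side','pics/s4.png'); s=manip.state(); print(s['tool_pos'])
x,y=s['tool_pos'][:2]
for a,b in((-11,-13),(-11,13),(11,13),(0,0)): print(a,b,proj(e,[x+a/1e3,y+b/1e3,0]).round(1))
g=cv2.cvtColor(e['image'],7) if 0 else e['image'].sum(2)
print(g[180:212,330:356:2])"
```

```text
[ 0.56058397 -0.25587749 -0.02094594]
-11 -13 [348.8 197.2]
-11 13 [344.5 203. ]
11 13 [335.  200.7]
0 0 [342.  198.9]
[[319  25  43  55  44  28  28  29  34  25 254 381 389]
 [384  69  31  30  34  21  23  27  28  30 309 384 389]
 [389 131  27  27  25  27  27  26  28  86 351 383 389]
 [392 189  23  28  28  29  29  27  24 175 388 381 389]
 [389 243  29  36  32  35  24  21  36 236 389 383 385]
 [365 317  32  35  34  34  26  28  25 255 390 386 381]
 [299 325 143  95  34  30  27  28  77 273 386 386 382]
 [238 236 240 182  51  32  30  23 132 311 389 389 383]
 [234 235 231 216  62  32  29  36 164 313 398 387 379]
 [233 234 233 214  65  28  30  53 172 319 399 383 377]
 [235 236 237 213  56  28  35  46 169 323 393 385 379]
 [241 237 236 213  51  26  31  59 167 326 384 387 385]
 [235 237 234 214  53  34  27  76 154 280 359 390 390]
 [239 235 234 219  57  33  27  77 142 207 284 343 389]
 [237 236 234 237  45  35  37  91 146 271 311 313 386]
 [233 237 237 258  39  33  37 107 144 352 395 395 390]
 [297 279 266 282  35  27  30 106 141 311 338 394 396]
 [377 355 336 280  31  32  33 107 142 234 239 347 342]
 [381 384 385 295  64  43  28 107 151 235 241 244 239]
 [383 381 384 349 144 114  80 130 186 234 237 241 238]
 [381 375 383 387 283 252 164 168 218 239 236 240 236]
 [379 374 384 384 390 361 215 203 231 233 239 243 240]
 [378 377 384 381 390 395 305 232 234 233 235 244 238]
 [384 385 385 382 391 400 389 304 300 308 236 242 241]
 [383 383 386 383 390 397 396 393 388 394 306 301 304]
 [387 379 384 386 388 391 393 390 392 396 389 385 383]
 [389 376 380 387 388 387 393 393 389 397 391 380 382]
 [385 383 384 387 386 387 394 386 390 390 392 380 380]
 [387 392 393 392 386 384 392 385 385 390 395 392 386]
 [386 392 390 390 386 380 386 390 384 393 389 396 388]
 [387 385 384 389 388 378 390 391 388 394 386 395 385]
 [388 384 390 387 389 388 402 387 394 387 381 389 390]]
```

The contact gives a fixed offset: true TCP z = reported + 0.035. Laterally it matches within about 2 mm. I add this to the helper and go back to the slider.

```bash
sed -i "s/np.array(\[x,y,z\])-s\['tool_pos'\]/np.array([x,y,z-.035])-s['tool_pos']/" h.py; python3 -c "
from h import *
go(.654,-.2695,.145,6)"
```

```text
t 7.1 pos [ 0.5606 -0.2559 -0.0209] head 6.0 shift [  91.4   23.3 -131. ] dist 161 turn z -0.0 other turns 0 tilt [-0.4  0.1] w -0.3 gf 2.7 F [-2.8  1.2  5.4] j6 0.92
```

servo_tool:
  moves:
    - [[0, 0, -45, 0, 0, 0, 0], [0, 0, -45, 0, 0, 0, 40], [0, 0, -43, 0, 0, 0, 40], [46, 12, 0, 0, 0, 0, 40], [45, 11, 0, 0, 0, 0, 40], [0, 0, 0, 0, 0, 0, 40], [0, 0, 0, 0, 0, 0, 40]]

```text
time: 7.98
tool_pos: [0.6528, -0.269, 0.1105]
tool_rot: [-0.0, 0.999, 0.052, -0.001]
contact_force: [-0.0, -0.3, 0.8]
gripper_width: 0.463
grasp_force: 0.0
```

```bash
python3 -c "
from h import *
go(.654,-.2695,.046,6)"
```

```text
t 7.97 pos [ 0.6528 -0.269   0.1105] head 6.0 shift [ 1.3  0.7 99.5] dist 100 turn z -0.0 other turns 0 tilt [-1.5  0.6] w 39.6 gf 0.0 F [-0.  -0.3  0.8] j6 0.97
```

servo_tool:
  moves:
    - [[1, 1, 30, 0, 0, 0, 40], [0, 0, 30, 0, 0, 0, 40], [0, 0, 30, 0, 0, 0, 40], [0, 0, 9, 0, 0, 0, 40], [0, 0, 0, 0, 0, 0, 40], [0, 0, 0, 0, 0, 0, 0], [0, 0, 0, 0, 0, 0, 0], [0, 0, 0, 0, 0, 0, 0], [0, 0, 0, 0, 0, 0, 0], [0, 0, 0, 0, 0, 0, 0]]

```text
time: 9.22
tool_pos: [0.6556, -0.2697, 0.0143]
tool_rot: [-0.0, 0.999, 0.052, 0.001]
contact_force: [-2.1, 4.0, 6.7]
gripper_width: 0.059
grasp_force: 58.9
```

servo_tool:
  moves:
    - [[0, 0, -10, 0, 0, 0, 0], [0, 0, -20, 0, 0, 0, 0], [0, 0, -30, 0, 0, 0, 0], [0, 0, -30, 0, 0, 0, 0], [0, 0, -20, 0, 0, 0, 0], [0, 0, 0, 0, 0, 0, 0]]

```text
time: 9.98
tool_pos: [0.656, -0.271, 0.1256]
tool_rot: [0.001, 0.999, 0.052, 0.002]
contact_force: [1.0, -0.2, -1.6]
gripper_width: 0.063
grasp_force: 58.5
```

```bash
python3 -c "
from h import *
go(.465,-.0695,.16,8.2)
e=grab('side','pics/s5.png')
cv2.imwrite('pics/v5.png',cv2.convertScaleAbs(cv2.resize(e['image'][60:260,230:400],None,fx=3,fy=3,interpolation=cv2.INTER_CUBIC),alpha=1.8))"
```

```text
t 9.97 pos [ 0.656  -0.271   0.1256] head 6.0 shift [-169.  -220.3   -0.8] dist 278 turn z -2.2 other turns 0 tilt [ 4.5 -2.6] w 5.4 gf 58.5 F [ 1.  -0.2 -1.6] j6 0.97
```

View pics/v5.png

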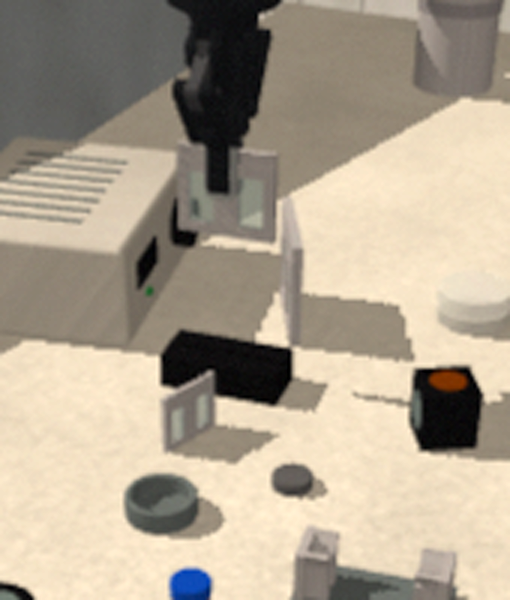

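The slider hangs level in the gripper, with top corners at (178,142) and (277,152), and the block is empty. I compute its offset from the TCP.

```bash
python3 -c "
from h import *
e=load('pics/s5.pkl')
f=lambda u,v,z: ray(e,230+u/3-.33,60+v/3-.33,z)
a,b=f(178,142,.1793),f(277,152,.1793); c,d=f(177,230,.1173),f(274,243,.1173)
for p,q in((a,b),(c,d)): print(p.round(4),q.round(4),((p+q)/2).round(4),np.linalg.norm(p-q))
t=manip.state()['tool_pos']; print(t)"
```

```text
[ 0.6883 -0.2648  0.1793] [ 0.6211 -0.2775  0.1793] [ 0.6547 -0.2711  0.1793] 0.06836018378420529
[ 0.689  -0.2613  0.1173] [ 0.6193 -0.2713  0.1173] [ 0.6541 -0.2663  0.1173] 0.07048136664048121
[ 0.65490126 -0.27041954  0.12325502]
```

servo_tool:
  moves:
    - [[-28, -37, 0, 0, 0, 0, 0], [-28, -37, 0, 0, 0, 0, 0], [-28, -37, 0, 0, 0, 0, 0], [-28, -37, 0, 0, 0, 0, 0], [-28, -37, 0, 0, 0, 0, 0], [-28, -35, 0, 0, 0, 0, 0], [0, 0, 0, 0, 0, -2.2, 0], [0, 0, 0, 0, 0, 0, 0], [0, 0, 0, 0, 0, 0, 0]]

```text
time: 11.15
tool_pos: [0.4643, -0.0689, 0.1216]
tool_rot: [-0.0, 0.997, 0.071, -0.001]
contact_force: [-0.4, -0.0, -0.3]
gripper_width: 0.058
grasp_force: 58.6
```

```bash
python3 -c "
from h import *
go(.465,-.0695,.095,8.2)
e=grab('side','pics/s6.png'); t=grab('top','pics/t6.png')
a=cv2.resize(e['image'][140:290,290:420],None,fx=4,fy=4,interpolation=cv2.INTER_CUBIC)
b=cv2.resize(t['image'][200:320,280:350],None,fx=4,fy=4,interpolation=cv2.INTER_CUBIC)
C=np.zeros((600,800,3),np.uint8); C[:,:520]=a; C[:480,520:800]=b
cv2.imwrite('pics/v6.png',cv2.convertScaleAbs(C,alpha=1.8))"
```

```text
t 11.15 pos [ 0.4643 -0.0689  0.1216] head 8.1 shift [ 0.6  0.7 61.6] dist 62 turn z -0.1 other turns 0 tilt [-1.3  0.4] w 4.9 gf 58.6 F [-0.4 -0.  -0.3] j6 1.12
```

View pics/v6.png

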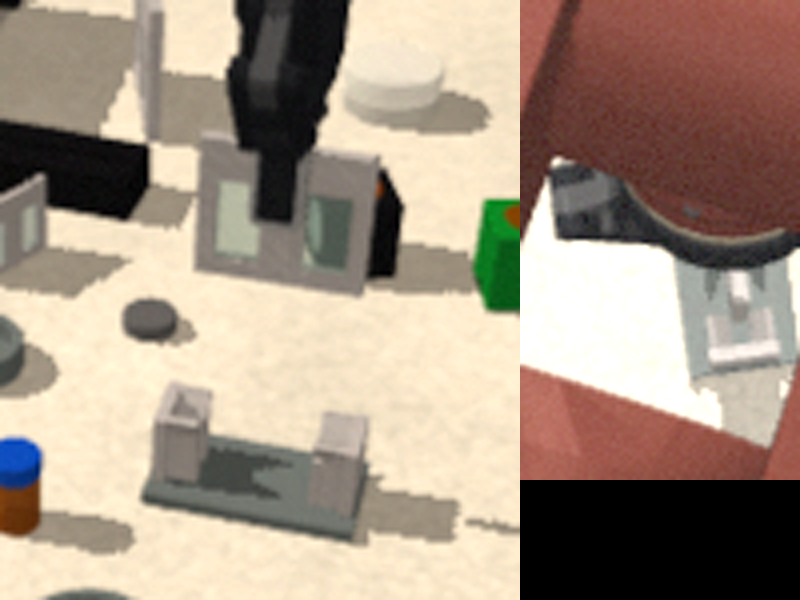

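The picture shows the plate level (bottom corners (195,268) and (360,292)) and its end in line with the slot in the top view (740,290). I lower it in steps.

servo_tool:
  moves:
    - [[1, 1, 25, 0, 0, 0, 0], [0, 0, 25, 0, 0, 0, 0], [0, 0, 15, 0, 0, 0, 0], [0, 0, 8, 0, 0, 0, 0], [0, 0, 8, 0, 0, 0, 0], [0, 0, 8, 0, 0, 0, 0], [0, 0, 0, 0, 0, 0, 0]]

```text
time: 12.12
tool_pos: [0.4654, -0.0695, 0.0329]
tool_rot: [-0.0, 0.997, 0.071, -0.0]
contact_force: [-0.1, 0.3, -0.8]
gripper_width: 0.062
grasp_force: 58.6
```

servo_tool:
  moves:
    - [[0, 0, 6, 0, 0, 0, 0], [0, 0, 4, 0, 0, 0, 0], [0, 0, 0, 0, 0, 0, 0]]

```text
time: 12.5
tool_pos: [0.4654, -0.0695, 0.0229]
tool_rot: [-0.0, 0.997, 0.071, -0.0]
contact_force: [0.5, 0.1, -0.5]
gripper_width: 0.061
grasp_force: 58.6
```

servo_tool:
  moves:
    - [[0, 0, 4, 0, 0, 0, 0], [0, 0, 2, 0, 0, 0, 0], [0, 0, 1, 0, 0, 0, 0], [0, 0, 0, 0, 0, 0, 0]]

```text
time: 13.0
tool_pos: [0.4657, -0.0696, 0.0162]
tool_rot: [-0.0, 0.997, 0.071, -0.0]
contact_force: [-0.3, 0.3, -0.8]
gripper_width: 0.062
grasp_force: 58.6
```

servo_tool:
  moves:
    - [[0, 0, 1, 0, 0, 0, 0], [0, 0, 0, 0, 0, 0, 0]]

```text
time: 13.25
tool_pos: [0.4657, -0.0696, 0.0153]
tool_rot: [0.0, 0.997, 0.071, -0.0]
contact_force: [-0.3, -0.1, -0.7]
gripper_width: 0.062
grasp_force: 58.6
```

servo_tool:
  moves:
    - [[0, 0, 1, 0, 0, 0, 0], [0, 0, 0, 0, 0, 0, 0]]

```text
time: 13.5
tool_pos: [0.4658, -0.0696, 0.0143]
tool_rot: [0.0, 0.997, 0.071, 0.0]
contact_force: [-0.5, 0.7, -0.8]
gripper_width: 0.063
grasp_force: 58.9
```

servo_tool:
  moves:
    - [[0, 0, 1, 0, 0, 0, 0], [0, 0, 0, 0, 0, 0, 0]]

```text
time: 13.75
tool_pos: [0.4658, -0.0697, 0.0143]
tool_rot: [-0.0, 0.997, 0.071, -0.0]
contact_force: [-3.5, 1.0, 6.3]
gripper_width: 0.064
grasp_force: 59.8
```

servo_tool:
  moves:
    - [[0, 0, 1, 0, 0, 0, 0], [0, 0, 0, 0, 0, 0, 0]]

```text
time: 14.0
tool_pos: [0.4659, -0.0697, 0.0143]
tool_rot: [-0.0, 0.997, 0.071, -0.001]
contact_force: [-7.4, 1.8, 13.6]
gripper_width: 0.06
grasp_force: 60.9
```

servo_tool:
  moves:
    - [[0, 0, 1, 0, 0, 0, 0], [0, 0, 0, 0, 0, 0, 0]]

```text
time: 14.25
tool_pos: [0.4659, -0.0698, 0.0142]
tool_rot: [-0.0, 0.997, 0.071, -0.001]
contact_force: [-11.1, 2.5, 21.0]
gripper_width: 0.057
grasp_force: 61.9
```

servo_tool:
  moves:
    - [[0, 0, -3, 0, 0, 0, 0], [0, 0, 0, 0, 0, 0, 0], [0, 0, 0, 0, 0, 0, 20], [0, 0, 0, 0, 0, 0, 40], [0, 0, 0, 0, 0, 0, 40], [0, 0, 0, 0, 0, 0, 40], [0, 0, -20, 0, 0, 0, 40], [0, 0, -50, 0, 0, 0, 60], [0, 0, -50, 0, 0, 0, 60]]

```text
time: 15.38
tool_pos: [0.4652, -0.0694, 0.1352]
tool_rot: [-0.0, 0.997, 0.071, -0.001]
contact_force: [0.9, -0.3, -0.2]
gripper_width: 0.702
grasp_force: 0.0
```

```bash
python3 -c "
from h import *
go(.486,-.267,.14,30.5)"
```

```text
t 15.38 pos [ 0.4652 -0.0694  0.1352] head 8.2 shift [ -7.4 198.5  30.1] dist 201 turn z -22.3 other turns 0 tilt [-1.1  0.4] w 59.9 gf 0.0 F [ 0.9 -0.3 -0.2] j6 1.12
```

servo_tool:
  moves:
    - [[-2, 50, 0, 0, 0, 0, 60], [-2, 50, 0, 0, 0, 0, 60], [-2, 50, 0, 0, 0, 0, 60], [-1, 49, 0, 0, 0, 0, 60], [0, 0, 10, 0, 0, -8, 60], [0, 0, 10, 0, 0, -8, 60], [0, 0, 10, 0, 0, -6.3, 60], [0, 0, 0, 0, 0, 0, 60], [0, 0, 0, 0, 0, 0, 60]]

```text
time: 16.5
tool_pos: [0.4872, -0.2677, 0.1047]
tool_rot: [0.0, 0.965, 0.262, 0.0]
contact_force: [0.3, 1.1, 0.4]
gripper_width: 0.701
grasp_force: 0.0
```

```bash
python3 -c "
from h import *
go(.486,-.267,.029,30.5)"
```

```text
t 16.5 pos [ 0.4872 -0.2677  0.1047] head 30.4 shift [ -0.7  -1.3 110.7] dist 111 turn z -0.1 other turns 0 tilt [ 0.4 -0.3] w 59.8 gf 0.0 F [0.3 1.1 0.4] j6 0.4
```

servo_tool:
  moves:
    - [[-1, -1, 30, 0, 0, 0, 60], [0, 0, 30, 0, 0, 0, 60], [0, 0, 30, 0, 0, 0, 60], [0, 0, 15, 0, 0, 0, 60], [0, 0, 6, 0, 0, 0, 60], [0, 0, 0, 0, 0, 0, 60], [0, 0, 0, 0, 0, 0, 30], [0, 0, 0, 0, 0, 0, 30], [0, 0, 0, 0, 0, 0, 30], [0, 0, 0, 0, 0, 0, 30], [0, 0, 0, 0, 0, 0, 30]]

```text
time: 17.88
tool_pos: [0.4868, -0.268, -0.0051]
tool_rot: [0.001, 0.965, 0.263, 0.001]
contact_force: [0.8, 0.4, 6.1]
gripper_width: 0.459
grasp_force: 62.0
```

servo_tool:
  moves:
    - [[0, 0, -10, 0, 0, 0, 30], [0, 0, -30, 0, 0, 0, 30], [0, 0, -40, 0, 0, 0, 30], [0, 0, -40, 0, 0, 0, 30], [0, 0, 0, 0, 0, 0, 30]]

```text
time: 18.5
tool_pos: [0.4878, -0.2688, 0.1176]
tool_rot: [0.003, 0.965, 0.263, 0.002]
contact_force: [-0.1, -0.8, -0.7]
gripper_width: 0.459
grasp_force: 61.4
```

```bash
python3 -c "
from h import *
go(.4845,.245,.15,-12); e=grab('side','pics/s7.png')
go(.4845,.245,.15,78)"
```

```text
t 18.5 pos [ 0.4878 -0.2688  0.1176] head 30.5 shift [ 2.577e+02 -4.445e+02  2.000e-01] dist 514 turn z 42.5 other turns 0 tilt [ 6.2 -4.6] w 39.2 gf 61.4 F [-0.1 -0.8 -0.7] j6 0.4
t 18.55 pos [ 0.4863 -0.2677  0.1148] head 30.5 shift [ 258.4 -442.9   -1.1] dist 513 turn z -47.5 other turns 0 tilt [ 2.4 -1.8] w 39.0 gf 61.4 F [-0.2  0.  -2.2] j6 0.4
```

servo_tool:
  moves:
    - [[26, -44, 0, 0, 0, 0, 30], [26, -44, 0, 0, 0, 0, 30], [26, -44, 0, 0, 0, 0, 30], [26, -44, 0, 0, 0, 0, 30], [26, -44, 0, 0, 0, 0, 30], [26, -44, 0, 0, 0, 0, 30], [26, -44, 0, 0, 0, 0, 30], [26, -44, 0, 0, 0, 0, 30], [26, -44, 0, 0, 0, 0, 30], [24, -47, 0, 0, 0, 0, 30], [0, 0, 0, 0, 0, -10, 30], [0, 0, 0, 0, 0, -10, 30]]

```text
time: 20.05
tool_pos: [0.4813, 0.2457, 0.1103]
tool_rot: [-0.0, 0.903, 0.43, -0.003]
contact_force: [-0.6, -0.1, -1.6]
gripper_width: 0.454
grasp_force: 61.5
```

servo_tool:
  moves:
    - [[0, 0, 0, 0, 0, -10, 30], [0, 0, 0, 0, 0, -10, 30], [0, 0, 0, 0, 0, -7.5, 30], [0, 0, 0, 0, 0, 0, 30], [0, 0, 0, 0, 0, 0, 30]]

```text
time: 20.68
tool_pos: [0.4825, 0.2451, 0.1119]
tool_rot: [-0.0, 0.778, 0.628, -0.001]
contact_force: [-0.6, 0.4, -2.1]
gripper_width: 0.458
grasp_force: 61.5
```

```bash
python3 -c "
from h import *
go(.4845,.245,.034,78)
e=grab('side','pics/s8.png'); t=grab('top','pics/t8.png')
a=cv2.resize(e['image'][250:450,170:330],None,fx=3,fy=3,interpolation=cv2.INTER_CUBIC)
b=cv2.resize(t['image'][210:300,100:200],None,fx=3.2,fy=3.2,interpolation=cv2.INTER_CUBIC)
C=np.zeros((600,800,3),np.uint8); C[:,:480]=a; C[:288,480:800]=b
cv2.imwrite('pics/v7.png',cv2.convertScaleAbs(C,alpha=1.8))"
```

```text
t 20.68 pos [0.4825 0.2451 0.1119] head 77.9 shift [  0.5   2.2 112.9] dist 113 turn z -0.1 other turns 0 tilt [-2.3 -0.8] w 39.1 gf 61.5 F [-0.6  0.4 -2.1] j6 0.54
```

View pics/v7.png

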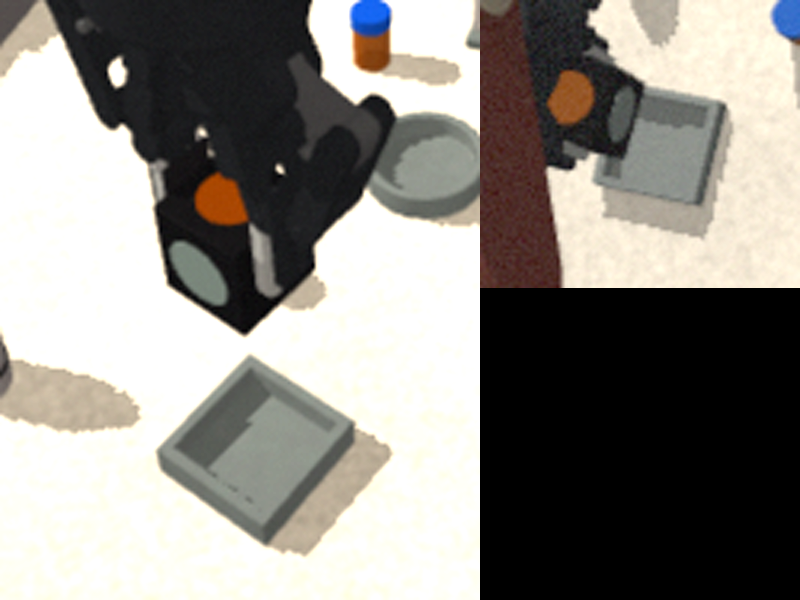

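```bash
python3 -c "
from h import *
t=load('pics/t8.pkl'); e=load('pics/s8.pkl')
im=t['image'].astype(int); m=((im[...,2]>im[...,0]+45)&(im[...,1]>40)).astype(np.uint8); m[:, :120]=0;m[:225]=0;m[260:]=0;m[:,140:]=0
v,u=np.nonzero(m); print(u.min(),u.max(),v.min(),v.max(),ray(t,(u.min()+u.max())/2,(v.min()+v.max())/2,.161))
print('low corner',ray(e,170+245/3-.3,250+333/3-.3,.117), 'right',ray(e,170+314/3-.3,250+265/3-.3,.117), 'left', ray(e,170+169/3-.3,250+285/3-.3,.117))
print(manip.state()['tool_pos'])"
```

```text
121 134 232 247 [0.48452286 0.2426954  0.161     ]
low corner [0.46842709 0.26586792 0.117     ] right [0.46061529 0.22784282 0.117     ] left [0.50534459 0.2588353  0.117     ]
[0.4830266  0.24526969 0.11262813]
```

The cube is centred on the nest within about 1.5 mm and turned to match. Lowering.

servo_tool:
  moves:
    - [[1, 1, 30, 0, 0, 0, 30], [0, 0, 30, 0, 0, 0, 30], [0, 0, 25, 0, 0, 0, 30], [0, 0, 10, 0, 0, 0, 30], [0, 0, 6, 0, 0, 0, 30], [0, 0, 6, 0, 0, 0, 30], [0, 0, 0, 0, 0, 0, 30]]

```text
time: 21.65
tool_pos: [0.4848, 0.2463, 0.0066]
tool_rot: [0.0, 0.777, 0.629, 0.0]
contact_force: [-0.0, -0.2, -1.2]
gripper_width: 0.457
grasp_force: 61.6
```

servo_tool:
  moves:
    - [[0, 0, 2, 0, 0, 0, 30], [0, 0, 2, 0, 0, 0, 30], [0, 0, 0, 0, 0, 0, 30]]

```text
time: 22.02
tool_pos: [0.4845, 0.2461, 0.0022]
tool_rot: [-0.0, 0.777, 0.629, -0.0]
contact_force: [-0.6, -0.5, -1.3]
gripper_width: 0.458
grasp_force: 61.6
```

servo_tool:
  moves:
    - [[0, 0, 2, 0, 0, 0, 30], [0, 0, 0, 0, 0, 0, 30]]

```text
time: 22.28
tool_pos: [0.4845, 0.2461, 0.0001]
tool_rot: [-0.0, 0.777, 0.629, -0.0]
contact_force: [0.4, -0.1, -1.6]
gripper_width: 0.458
grasp_force: 61.6
```

servo_tool:
  moves:
    - [[0, 0, 1, 0, 0, 0, 30], [0, 0, 0, 0, 0, 0, 30]]

```text
time: 22.52
tool_pos: [0.4846, 0.2462, -0.0008]
tool_rot: [-0.0, 0.777, 0.629, -0.0]
contact_force: [0.5, 0.9, -1.0]
gripper_width: 0.459
grasp_force: 61.6
```

servo_tool:
  moves:
    - [[0, 0, 1, 0, 0, 0, 30], [0, 0, 0, 0, 0, 0, 30]]

```text
time: 22.78
tool_pos: [0.4847, 0.2462, -0.0011]
tool_rot: [-0.0, 0.777, 0.629, -0.0]
contact_force: [-2.8, -1.2, 4.3]
gripper_width: 0.46
grasp_force: 62.1
```

servo_tool:
  moves:
    - [[0, 0, -1, 0, 0, 0, 45], [0, 0, 0, 0, 0, 0, 60], [0, 0, 0, 0, 0, 0, 60], [0, 0, 0, 0, 0, 0, 60], [0, 0, -20, 0, 0, 0, 60], [0, 0, -50, 0, 0, 0, 60], [0, 0, -60, 0, 0, 0, 60], [0, 0, 0, 0, 0, 0, 60]]

```text
time: 23.78
tool_pos: [0.4888, 0.2477, 0.1362]
tool_rot: [0.002, 0.777, 0.629, 0.006]
contact_force: [0.6, 0.3, 0.0]
gripper_width: 0.702
grasp_force: 0.0
```

```bash
python3 -c "
from h import *
go(.618,.259,.15,78)"
```

```text
t 23.77 pos [0.4888 0.2477 0.1362] head 78.0 shift [ 37.9 123.8  22.8] dist 131 turn z -0.0 other turns 0 tilt [11.8  4.1] w 60.0 gf 0.0 F [0.6 0.3 0. ] j6 0.54
```

servo_tool:
  moves:
    - [[13, 43, 0, 0, 0, 0, 50], [13, 43, 0, 0, 0, 0, 50], [11, 38, 0, 0, 0, 0, 50], [0, 0, 0, 0, 0, 0, 50], [0, 0, 0, 0, 0, 0, 50]]

```text
time: 24.4
tool_pos: [0.6125, 0.2563, 0.1279]
tool_rot: [-0.001, 0.777, 0.629, -0.001]
contact_force: [-0.3, 0.9, -0.2]
gripper_width: 0.581
grasp_force: 0.0
```

```bash
python3 -c "
from h import *
go(.618,.259,.029,78)"
```

```text
t 24.4 pos [0.6125 0.2563 0.1279] head 78.0 shift [  3.9   5.1 133.9] dist 134 turn z -0.0 other turns 0 tilt [-2.5 -0.6] w 49.6 gf 0.0 F [-0.3  0.9 -0.2] j6 0.49
```

servo_tool:
  moves:
    - [[4, 5, 25, 0, 0, 0, 50], [0, 0, 35, 0, 0, 0, 50], [0, 0, 35, 0, 0, 0, 50], [0, 0, 25, 0, 0, 0, 50], [0, 0, 12, 0, 0, 0, 50], [0, 0, 2, 0, 0, 0, 50], [0, 0, 0, 0, 0, 0, 20], [0, 0, 0, 0, 0, 0, 20], [0, 0, 0, 0, 0, 0, 20], [0, 0, 0, 0, 0, 0, 20], [0, 0, 0, 0, 0, 0, 20]]

```text
time: 25.78
tool_pos: [0.6205, 0.2598, -0.003]
tool_rot: [0.0, 0.777, 0.629, 0.001]
contact_force: [-0.8, -0.2, 5.5]
gripper_width: 0.334
grasp_force: 59.8
```

servo_tool:
  moves:
    - [[0, 0, -10, 0, 0, 0, 20], [0, 0, -30, 0, 0, 0, 20], [0, 0, -40, 0, 0, 0, 20], [0, 0, -40, 0, 0, 0, 20], [0, 0, 0, 0, 0, 0, 20], [0, 0, 0, 0, 0, 0, 20]]

```text
time: 26.52
tool_pos: [0.6185, 0.2591, 0.114]
tool_rot: [-0.0, 0.777, 0.629, -0.001]
contact_force: [0.2, -0.6, -1.4]
gripper_width: 0.332
grasp_force: 59.3
```

```bash
python3 -c "
from h import *
go(.6225,-.0995,.15,78); e=grab('side','pics/s9.png')
cv2.imwrite('pics/v8.png',cv2.convertScaleAbs(cv2.resize(e['image'][200:440,80:320],None,fx=2.5,fy=2.5,interpolation=cv2.INTER_CUBIC),alpha=1.8))"
```

```text
t 26.52 pos [0.6185 0.2591 0.114 ] head 78.0 shift [-349.9   78.7   -0.8] dist 359 turn z -0.0 other turns 0 tilt [-1.9 -0.6] w 28.3 gf 59.3 F [ 0.2 -0.6 -1.4] j6 0.5
```

View pics/v8.png

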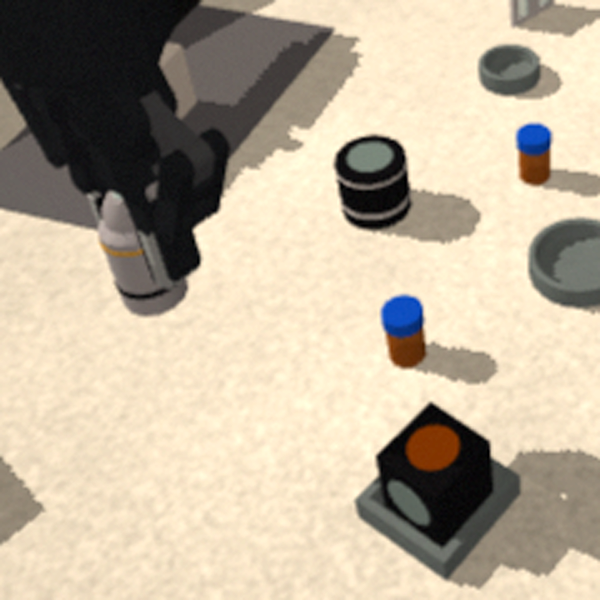

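The cube is seated in its nest at (433,470), and the objective is held upright with its lens at (113,200). I compute its offset from the TCP.

```bash
python3 -c "
from h import *
e=load('pics/s9.pkl'); p=manip.state()['tool_pos']; print(p, 'lens',ray(e,80+115/2.5-.3,200+199/2.5-.3,p[2]+.003+.064),'base',ray(e,80+153/2.5-.3,200+294/2.5-.3,p[2]+.003))"
```

```text
[0.61789955 0.25891717 0.11294513] lens [0.62077472 0.26848253 0.17994513] base [0.62081897 0.26561225 0.11594513]
```

```bash
python3 -c "
from h import *
t=load('pics/top0.pkl'); e=load('pics/side0.pkl')
# contrast crops
a=cv2.resize(t['image'][160:200,125:170],None,fx=8,fy=8,interpolation=cv2.INTER_CUBIC)
b=cv2.resize(e['image'][330:395,130:190],None,fx=7,fy=7,interpolation=cv2.INTER_CUBIC)
C=np.zeros((460,800,3),np.uint8); C[:320,:360]=a; C[:455,370:790]=b
cv2.imwrite('pics/v9.png',cv2.convertScaleAbs(C,alpha=1.8))
for y in(.259,.262,.265,.268): print(y,'top lens/base',proj(t,[.619,y,.064]).round(1),proj(t,[.619,y,0]).round(1),'side',proj(e,[.619,y,.064]).round(1),proj(e,[.619,y,0]).round(1))"
```

```text
0.259 top lens/base [143.  173.2] [154.2 183.4] side [155.  342.1] [164.9 372.5]
0.262 top lens/base [141.3 173.2] [152.6 183.4] side [153.4 343.8] [163.5 374.2]
0.265 top lens/base [139.6 173.2] [151.  183.4] side [151.8 345.5] [162.  375.9]
0.268 top lens/base [137.9 173.2] [149.4 183.4] side [150.2 347.2] [160.6 377.7]
```

View pics/v9.png

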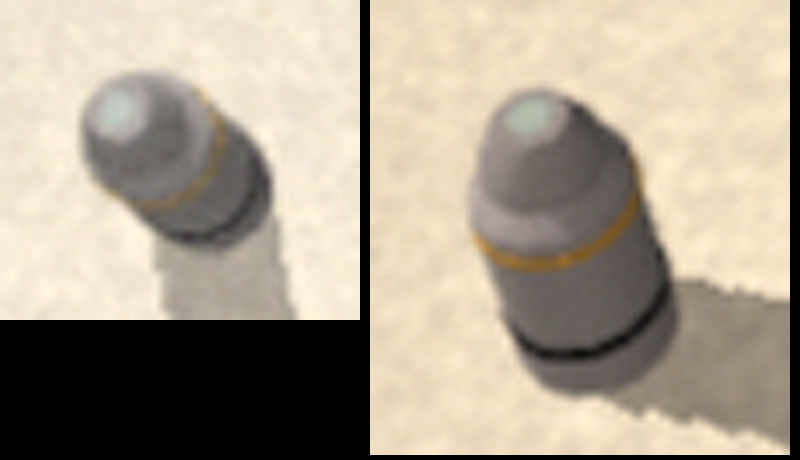

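The lens shows at top pixel (139.6,173.7) and side pixel (152.9,346.3). The objective therefore sits about 5.5 mm to +y of the TCP in the grip, and I correct for that at the placing.

servo_tool:
  moves:
    - [[-44, 10, 0, 0, 0, 0, 20], [-45, 10, 0, 0, 0, 0, 20], [-45, 10, 0, 0, 0, 0, 20], [-45, 10, 0, 0, 0, 0, 20], [-45, 10, 0, 0, 0, 0, 20], [-45, 10, 0, 0, 0, 0, 20], [-45, 10, 0, 0, 0, 0, 20], [-42, 9, 0, 0, 0, 0, 20], [0, 0, 20, 0, 0, 0, 20], [0, 0, 20, 0, 0, 0, 20], [0, 0, 0, 0, 0, 0, 20]]

```text
time: 27.95
tool_pos: [0.6194, -0.1032, 0.0706]
tool_rot: [-0.003, 0.777, 0.63, -0.002]
contact_force: [0.4, 0.8, -0.9]
gripper_width: 0.333
grasp_force: 59.3
```

```bash
python3 -c "
from h import *
go(.6215,-.1055,.036,78); e=grab('side','pics/s10.png'); p=manip.state()['tool_pos']
im=e['image']; print(p)
q=proj(e,p+[0,.0055,.003+.064]); print('pred lens',q,'ring',proj(e,[.6225,-.0995,.009]))
cv2.imwrite('pics/v10.png',cv2.convertScaleAbs(cv2.resize(im[155:255,245:325],None,fx=6,fy=6,interpolation=cv2.INTER_CUBIC),alpha=1.8))
"
```

```text
t 27.95 pos [ 0.6194 -0.1032  0.0706] head 78.0 shift [-1.9  3.1 69.6] dist 70 turn z 0.0 other turns 0 tilt [-7.7  2.5] w 28.4 gf 59.3 F [ 0.4  0.8 -0.9] j6 -0.08
[ 0.62071449 -0.10355758  0.07254918]
pred lens [281.22168479 167.32536112] ring [283.13954061 226.88889586]
```

View pics/v10.png

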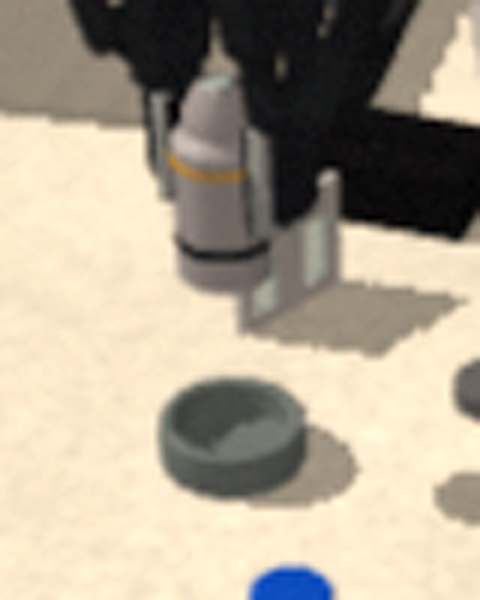

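The picture shows the objective upright at (222,265), just behind and above the small ring at (232,430). That is one picture more than allowed, so from here I only use numbers.

```bash
python3 -c "
from h import *
e=load('pics/s10.pkl'); z=.0725+.003
f=lambda u,v,z: ray(e,245+u/6-.4,155+v/6-.4,z).round(4)
print('base',f(222,265,z),'lens',f(218,84,z+.064),'ring rim',f(232,424,.016)); go(.6215,-.1055,.036,78)"
```

```text
base [ 0.6215 -0.0961  0.0755] lens [ 0.6191 -0.0938  0.1395] ring rim [ 0.6201 -0.0958  0.016 ]
t 28.0 pos [ 0.6207 -0.1036  0.0725] head 78.1 shift [-1.8  1.5 71.5] dist 72 turn z 0.1 other turns 0 tilt [-4.6  1.5] w 28.6 gf 59.3 F [-0.2 -0.  -1.7] j6 -0.08
```

servo_tool:
  moves:
    - [[-1, 1, 20, 0, 0, 0, 20], [0, 0, 20, 0, 0, 0, 20], [0, 0, 12, 0, 0, 0, 20], [0, 0, 5, 0, 0, 0, 20], [0, 0, 4, 0, 0, 0, 20], [0, 0, 0, 0, 0, 0, 20]]

```text
time: 28.75
tool_pos: [0.6233, -0.1065, 0.0145]
tool_rot: [0.0, 0.777, 0.629, 0.0]
contact_force: [0.7, -0.9, -1.0]
gripper_width: 0.333
grasp_force: 59.3
```

servo_tool:
  moves:
    - [[0, 0, 2, 0, 0, 0, 20], [0, 0, 2, 0, 0, 0, 20], [0, 0, 0, 0, 0, 0, 20]]

```text
time: 29.12
tool_pos: [0.6231, -0.1064, 0.0102]
tool_rot: [-0.0, 0.777, 0.629, -0.0]
contact_force: [-0.9, 0.7, -2.1]
gripper_width: 0.333
grasp_force: 59.4
```

servo_tool:
  moves:
    - [[0, 0, 2, 0, 0, 0, 20], [0, 0, 0, 0, 0, 0, 20]]

```text
time: 29.38
tool_pos: [0.623, -0.1064, 0.0081]
tool_rot: [-0.0, 0.777, 0.629, -0.0]
contact_force: [0.0, -0.5, -1.3]
gripper_width: 0.331
grasp_force: 59.3
```

servo_tool:
  moves:
    - [[1, -1, 0, 0, 0, 0, 20], [1, -1, 0, 0, 0, 0, 20], [0, 0, 0, 0, 0, 0, 20]]

```text
time: 29.75
tool_pos: [0.6216, -0.1039, 0.0083]
tool_rot: [-0.0, 0.777, 0.629, -0.0]
contact_force: [0.0, -0.7, -2.0]
gripper_width: 0.331
grasp_force: 59.3
```

servo_tool:
  moves:
    - [[0, 0, 2, 0, 0, 0, 20], [0, 0, 2, 0, 0, 0, 20], [0, 0, 0, 0, 0, 0, 20]]

```text
time: 30.12
tool_pos: [0.6214, -0.104, 0.0039]
tool_rot: [-0.0, 0.777, 0.629, -0.0]
contact_force: [-0.2, -0.6, -0.9]
gripper_width: 0.329
grasp_force: 59.3
```

servo_tool:
  moves:
    - [[0, 0, 2, 0, 0, 0, 20], [0, 0, 0, 0, 0, 0, 20]]

```text
time: 30.38
tool_pos: [0.6215, -0.104, 0.0021]
tool_rot: [-0.0, 0.777, 0.629, -0.0]
contact_force: [-0.1, -0.2, -0.3]
gripper_width: 0.334
grasp_force: 59.3
```

servo_tool:
  moves:
    - [[0, 0, 1, 0, 0, 0, 20], [0, 0, 0, 0, 0, 0, 20]]

```text
time: 30.62
tool_pos: [0.6216, -0.1041, 0.0012]
tool_rot: [-0.0, 0.777, 0.629, -0.0]
contact_force: [0.3, -0.6, -1.0]
gripper_width: 0.333
grasp_force: 59.3
```

servo_tool:
  moves:
    - [[0, 0, 1, 0, 0, 0, 20], [0, 0, 0, 0, 0, 0, 20]]

```text
time: 30.88
tool_pos: [0.6217, -0.1041, 0.0011]
tool_rot: [-0.0, 0.777, 0.629, -0.0]
contact_force: [-3.4, 1.5, 4.1]
gripper_width: 0.33
grasp_force: 59.9
```

servo_tool:
  moves:
    - [[0, 0, 1, 0, 0, 0, 20], [0, 0, 0, 0, 0, 0, 20]]

```text
time: 31.12
tool_pos: [0.6218, -0.1041, 0.001]
tool_rot: [-0.0, 0.777, 0.629, -0.0]
contact_force: [-6.1, 1.4, 10.2]
gripper_width: 0.331
grasp_force: 60.6
```

servo_tool:
  moves:
    - [[0, 0, -2, 0, 0, 0, 20], [0, 0, 0, 0, 0, 0, 35], [0, 0, 0, 0, 0, 0, 48], [0, 0, 0, 0, 0, 0, 48], [0, 0, 0, 0, 0, 0, 48], [0, 0, -20, 0, 0, 0, 48], [0, 0, -50, 0, 0, 0, 48], [0, 0, -50, 0, 0, 0, 62], [0, 0, 0, 0, 0, 0, 62], [0, 0, 0, 0, 0, 0, 62]]

```text
time: 32.38
tool_pos: [0.6218, -0.1041, 0.1223]
tool_rot: [0.001, 0.777, 0.629, 0.0]
contact_force: [-0.3, -0.2, -0.9]
gripper_width: 0.728
grasp_force: 0.0
```

```bash
python3 -c "
from h import *
go(.6365,.0683,.15,78)"
```

```text
t 32.38 pos [ 0.6218 -0.1041  0.1223] head 78.0 shift [171.7 -21.6   7.3] dist 173 turn z -0.0 other turns 0 tilt [ 1.2 -0.4] w 62.1 gf 0.0 F [-0.3 -0.2 -0.9] j6 -0.07
```

servo_tool:
  moves:
    - [[43, -5, 0, 0, 0, 0, 62], [43, -5, 0, 0, 0, 0, 62], [43, -6, 0, 0, 0, 0, 62], [43, -6, 0, 0, 0, 0, 62], [0, 0, 10, 0, 0, 0, 62], [0, 0, 0, 0, 0, 0, 62], [0, 0, 0, 0, 0, 0, 62]]

```text
time: 33.25
tool_pos: [0.6354, 0.0676, 0.1104]
tool_rot: [-0.0, 0.778, 0.629, -0.001]
contact_force: [-0.5, -0.7, -0.8]
gripper_width: 0.724
grasp_force: 0.0
```

```bash
python3 -c "
from h import *
go(.6365,.0683,.029,78)"
```

```text
t 33.25 pos [0.6354 0.0676 0.1104] head 77.9 shift [  0.9   1.1 116.4] dist 116 turn z -0.1 other turns 0 tilt [-1.7 -0.2] w 61.9 gf 0.0 F [-0.5 -0.7 -0.8] j6 0.2
```

servo_tool:
  moves:
    - [[1, 1, 30, 0, 0, 0, 62], [0, 0, 35, 0, 0, 0, 62], [0, 0, 30, 0, 0, 0, 62], [0, 0, 15, 0, 0, 0, 62], [0, 0, 6, 0, 0, 0, 62], [0, 0, 0, 0, 0, 0, 62], [0, 0, 0, 0, 0, 0, 35], [0, 0, 0, 0, 0, 0, 35], [0, 0, 0, 0, 0, 0, 35], [0, 0, 0, 0, 0, 0, 35], [0, 0, 0, 0, 0, 0, 35]]

```text
time: 34.62
tool_pos: [0.6387, 0.0696, -0.0027]
tool_rot: [0.001, 0.777, 0.629, 0.001]
contact_force: [-0.0, 0.5, 6.8]
gripper_width: 0.519
grasp_force: 62.2
```

servo_tool:
  moves:
    - [[0, 0, -10, 0, 0, 0, 35], [0, 0, -30, 0, 0, 0, 35], [0, 0, -30, 0, 0, 0, 35], [0, 0, -20, 0, 0, 0, 35], [0, 0, 0, 0, 0, 0, 35], [0, 0, 0, 0, 0, 0, 35]]

```text
time: 35.38
tool_pos: [0.6361, 0.0695, 0.0838]
tool_rot: [-0.001, 0.777, 0.629, -0.001]
contact_force: [-0.6, 0.2, -2.4]
gripper_width: 0.519
grasp_force: 61.5
```

```bash
python3 -c "
from h import *
go(.487,.0645,.12,78)"
```

```text
t 35.38 pos [0.6361 0.0695 0.0838] head 78.0 shift [ -36.  -144.8   -0.9] dist 149 turn z -0.0 other turns 0 tilt [-2.4 -0. ] w 44.3 gf 61.5 F [-0.6  0.2 -2.4] j6 0.2
```

servo_tool:
  moves:
    - [[-9, -37, 0, 0, 0, 0, 35], [-9, -36, 0, 0, 0, 0, 35], [-9, -36, 0, 0, 0, 0, 35], [-8, -36, 0, 0, 0, 0, 35], [0, 0, 15, 0, 0, 0, 35], [0, 0, 15, 0, 0, 0, 35], [0, 0, 10, 0, 0, 0, 35], [0, 0, 0, 0, 0, 0, 35], [0, 0, 0, 0, 0, 0, 35]]

```text
time: 36.5
tool_pos: [0.4887, 0.0655, 0.0455]
tool_rot: [0.0, 0.777, 0.629, 0.0]
contact_force: [0.4, 0.7, -2.4]
gripper_width: 0.516
grasp_force: 62.1
```

```bash
cat > c.py <<'E'
from h import *
go(.487,.0655,.036,78)
e=grab('side','pics/s11.png'); p=manip.state()['tool_pos']; z=p[2]+.0027
im=e['image'].astype(int); b,g,r=im[...,0],im[...,1],im[...,2]
u,v=proj(e,p+[0,0,.0467]).astype(int); q=proj(e,[*p[:2],z]).astype(int); print('top',u,v,'base',q)
sub=(np.abs(im-im.mean(2,keepdims=True)).max(2)); 
m=np.zeros((480,640),np.uint8); m[v-25:v+25,u-30:u+30]=((b-r>=-2)&(g>60))[v-25:v+25,u-30:u+30]*255
n,l,st,ce=cv2.connectedComponentsWithStats(m)
for i in range(1,n):
    if st[i,4]>25: print(st[i],ce[i].round(1),ray(e,st[i,0]+st[i,2]/2-.5,st[i,1]+st[i,3]/2-.5,z+.044).round(4))
E
python3 c.py
```

```text
t 36.5 pos [0.4887 0.0655 0.0455] head 78.0 shift [-0.3 -1.6 44.5] dist 44 turn z -0.0 other turns 0 tilt [ 0.2 -0. ] w 44.0 gf 62.1 F [ 0.4  0.7 -2.4] j6 0.19
top 310 263 base [310 285]
[302 257  17  13 182] [310.4 263. ] [0.4902 0.0652 0.0924]
```

servo_tool:
  moves:
    - [[0, -2, 10, 0, 0, 0, 35], [0, 0, 10, 0, 0, 0, 35], [0, 0, 8, 0, 0, 0, 35], [0, 0, 5, 0, 0, 0, 35], [0, 0, 3, 0, 0, 0, 35], [0, 0, 0, 0, 0, 0, 35]]

```text
time: 37.3
tool_pos: [0.486, 0.0659, 0.0092]
tool_rot: [-0.0, 0.777, 0.629, -0.0]
contact_force: [0.1, -0.2, -2.0]
gripper_width: 0.521
grasp_force: 62.1
```

servo_tool:
  moves:
    - [[0, 0, 3, 0, 0, 0, 35], [0, 0, 2, 0, 0, 0, 35], [0, 0, 0, 0, 0, 0, 35]]

```text
time: 37.67
tool_pos: [0.4859, 0.0659, 0.0041]
tool_rot: [-0.0, 0.777, 0.629, -0.0]
contact_force: [0.3, -0.5, -1.7]
gripper_width: 0.518
grasp_force: 62.1
```

servo_tool:
  moves:
    - [[0, 0, 2, 0, 0, 0, 35], [0, 0, 0, 0, 0, 0, 35]]

```text
time: 37.92
tool_pos: [0.4859, 0.0659, 0.0021]
tool_rot: [-0.0, 0.777, 0.629, -0.0]
contact_force: [-0.5, -0.6, -1.5]
gripper_width: 0.519
grasp_force: 62.1
```

servo_tool:
  moves:
    - [[0, 0, 1, 0, 0, 0, 35], [0, 0, 0, 0, 0, 0, 35]]

```text
time: 38.17
tool_pos: [0.4861, 0.0659, 0.0013]
tool_rot: [-0.0, 0.777, 0.629, -0.0]
contact_force: [-0.6, -0.1, -2.3]
gripper_width: 0.521
grasp_force: 62.3
```

servo_tool:
  moves:
    - [[0, 0, 1, 0, 0, 0, 35], [0, 0, 0, 0, 0, 0, 35]]

```text
time: 38.42
tool_pos: [0.4861, 0.0659, 0.0013]
tool_rot: [-0.0, 0.777, 0.629, -0.0]
contact_force: [-4.4, -0.1, 5.0]
gripper_width: 0.519
grasp_force: 63.0
```

servo_tool:
  moves:
    - [[0, 0, 1, 0, 0, 0, 35], [0, 0, 0, 0, 0, 0, 35]]

```text
time: 38.67
tool_pos: [0.4862, 0.0659, 0.0012]
tool_rot: [-0.0, 0.777, 0.629, -0.001]
contact_force: [-7.2, -1.4, 13.5]
gripper_width: 0.519
grasp_force: 63.7
```

servo_tool:
  moves:
    - [[0, 0, -2, 0, 0, 0, 35], [0, 0, 0, 0, 0, 0, 50], [0, 0, 0, 0, 0, 0, 62], [0, 0, 0, 0, 0, 0, 62], [0, 0, 0, 0, 0, 0, 62], [0, 0, -20, 0, 0, 0, 62], [0, 0, -50, 0, 0, 0, 62], [0, 0, -60, 0, 0, 0, 62], [0, 0, -30, 0, 0, 0, 62]]

```text
time: 39.8
tool_pos: [0.4878, 0.0659, 0.1655]
tool_rot: [0.002, 0.777, 0.629, 0.002]
contact_force: [-0.2, -0.4, -0.1]
gripper_width: 0.727
grasp_force: 0.0
```

servo_tool:
  moves:
    - [[-50, -5, 0, 0, 0, 0, 62], [-50, -5, 0, 0, 0, 0, 62], [-50, -5, 0, 0, 0, 0, 62], [-50, -5, 0, 0, 0, 0, 62], [-50, -5, 0, 0, 0, 0, 62], [-50, -5, 0, 0, 0, 0, 62], [-50, -5, 0, 0, 0, 0, 62], [-50, -5, 0, 0, 0, 0, 62], [-50, -5, 0, 0, 0, 0, 62], [-50, -5, 0, 0, 0, 0, 62], [-50, -5, 0, 0, 0, 0, 62]]

```text
time: 41.18
tool_pos: [0.3169, -0.4621, 0.1612]
tool_rot: [0.0, 0.777, 0.629, 0.0]
contact_force: [0.4, 0.0, 0.4]
gripper_width: 0.722
grasp_force: 0.0
```

```bash
cat > f.py <<'E'
from h import *
t=grab('top','pics/tf.png'); e=grab('side','pics/sf.png'); print(manip.state()['tool_pos'])
H={'glass in lring':(.487,.0645,.048,14),'lens in sring':(.6225,-.0995,.068,5),'win in nest':(.4845,.245,.048,12)}
for c,d in(('top',t),('side',e)):
    im=d['image'].astype(int); b,g,r=im[...,0],im[...,1],im[...,2]
    for n,(x,y,z,rad) in H.items():
        u,v=proj(d,[x,y,z]); m=((r>b+45)&(g>40)) if 'win' in n else (b-r>=-2)&(g>60)
        if 'lens' in n: m=(g>r+2)
        R_=13; k=np.zeros((480,640),np.uint8); u0,v0=int(u),int(v); k[v0-R_:v0+R_,u0-R_:u0+R_]=m[v0-R_:v0+R_,u0-R_:u0+R_]
        N,l,st,ce=cv2.connectedComponentsWithStats(k)
        for i in range(1,N):
            if st[i,4]>5: print(c,n,'exp',np.round([u,v],1),'got',ce[i].round(1),st[i,4],'d mm',(1e3*(ray(d,*ce[i],z)[:2]-[x,y])).round(1))
    for n,p in(('va',(.551,.167,.038)),('vb',(.553,-.0055,.038))):
        u,v=map(int,proj(d,p)); k=(b>r+40)[v-14:v+14,u-14:u+14]; q=np.argwhere(k).mean(0); print(c,n,(ray(d,u-14+q[1],v-14+q[0],.038 if c=='top' else .034)[:2]).round(4))
E
python3 f.py
```

```text
[ 0.31587972 -0.46413733  0.16123534]
top glass in lring exp [253.8 250.2] got [262.1 237.7] 11 d mm [ 21.8 -13.7]
top glass in lring exp [253.8 250.2] got [243.9 242.3] 14 d mm [13.7 17.4]
top glass in lring exp [253.8 250.2] got [254.1 250.1] 232 d mm [ 0.2 -0.5]
top glass in lring exp [253.8 250.2] got [241.9 258.2] 26 d mm [-13.9  20. ]
top lens in sring exp [349.6 171. ] got [360.  176.2] 6 d mm [ -9.2 -17.8]
top lens in sring exp [349.6 171. ] got [360.2 180.8] 6 d mm [-17.5 -18. ]
top win in nest exp [149.2 251.2] got [149.3 250.5] 155 d mm [ 1.2 -0.1]
top va [0.551  0.1667]
top vb [ 0.5533 -0.0055]
side glass in lring exp [312.  285.5] got [312.2 285.5] 181 d mm [-0.4 -0.2]
side va [0.5508 0.1686]
side vb [ 0.5532 -0.0037]
```

Run:
```python
from h import *
t0,t=load('pics/top0.pkl'),load('pics/tf.pkl'); e0,e=load('pics/side0.pkl'),load('pics/sf.pkl')
for c,d0,d in(('top',t0,t),('side',e0,e)):
    df=np.abs(d['image'].astype(int)-d0['image']).sum(2)>60
    ob=[(.6225,-.0995,.004),(.6225,-.0995,.068)]; a=np.radians(8.2); w=.035*np.array([np.cos(a),np.sin(a),0]); g=np.array([.465,-.0695,0])
    sl=[g-w+[0,0,.006],g+w+[0,0,.006],g-w+[0,0,.068],g+w+[0,0,.068]]
    for n,P,rad in(('obj',ob,22),('slider',sl,8)):
        q=np.array([proj(d,p) for p in P]); x0,y0=(q.min(0)-rad).astype(int); x1,y1=(q.max(0)+rad).astype(int)
        k=df[y0:y1,x0:x1].astype(np.uint8); N,l,st,ce=cv2.connectedComponentsWithStats(k); i=1+st[1:,4].argmax()
        print(c,n,'expected',q.round(0).tolist(),'changed box',st[i,0]+x0,st[i,1]+y0,st[i,0]+st[i,2]+x0,st[i,1]+st[i,3]+y0)
def dump(d,u,v,r=9): print(d['image'].sum(2)[v-r:v+r,u-r:u+r])
u,v=proj(t,[.6225,-.0995,.068]).astype(int); dump(t,u,v)
u,v=proj(t,[.465,-.0695,.068]).astype(int); print('slider',u,v); print(t['image'].sum(2)[v-26:v+28:4,u-10:u+12])
```

```text
top obj expected [[348.0, 181.0], [350.0, 171.0]] changed box 342 180 358 192
top slider expected [[334.0, 286.0], [329.0, 247.0], [335.0, 282.0], [329.0, 241.0]] changed box 328 241 337 282
side obj expected [[283.0, 229.0], [282.0, 201.0]] changed box 274 200 291 220
side slider expected [[373.0, 263.0], [335.0, 255.0], [377.0, 235.0], [336.0, 228.0]] changed box 336 228 378 253
[[388 392 388 393 388 383 382 378 380 389 392 382 380 377 376 384 389 383]
 [385 377 378 380 386 386 382 383 387 391 396 388 387 380 377 380 379 383]
 [378 372 375 381 378 377 382 388 384 383 391 379 384 388 385 382 375 375]
 [374 369 377 382 368 373 381 386 390 381 387 385 393 392 389 379 382 391]
 [385 378 386 386 376 375 371 352 331 328 340 353 367 394 390 374 384 394]
 [403 389 385 380 361 341 320 296 288 293 287 284 296 341 379 378 376 386]
 [395 394 393 363 316 292 280 277 281 280 288 282 275 271 301 350 371 375]
 [390 395 365 318 273 262 277 281 301 318 316 298 286 260 252 291 355 375]
 [396 346 304 284 242 253 279 302 319 327 332 323 297 259 222 232 287 355]
 [361 298 277 255 235 251 273 307 324 334
[... 1252 characters left out ...]
9 331 330 240 166 168 166 166
  167 216 230 226]
 [236 227 232 225 181 170 168 170 166 174 300 335 340 280 198 173 168 173
  169 177 218 239]
 [232 230 235 236 237 194 169 175 169 210 246 314 339 341 279 232 189 171
  167 171 215 232]
 [233 236 236 234 235 193 177 164 218 231 217 308 336 338 298 247 240 232
  187 172 219 237]
 [228 230 237 236 239 235 222 224 239 232 232 282 328 340 337 277 238 236
  233 233 234 234]
 [229 236 233 235 234 256 287 260 251 249 247 250 293 328 341 335 255 248
  263 258 278 295]
 [258 229 240 231 235 232 280 295 255 253 253 243 215 216 211 214 206 242
  263 261 267 293]
 [291 237 230 238 234 228 309 334 332 323 324 324 331 271 240 246 243 259
  310 338 335 339]]
```

Everything is where it should be: the lens is within 1 px of prediction, the slider box matches, and the vials have not moved. Handing in.

```bash
python3 -c "
from plant import manip
print(manip.job_done())"
```

```text
the job is handed in; nothing more can be done
None
```

I put all four accessories in their holders, down on the floors, left the vials where they stood, and handed the job in at about 41 s of robot time; the hand-in gave no verdict, and I viewed 15 pictures, one over the limit of 14.

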